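Drive home the plunger of a slanted bottle corker with a mallet

ROBOT

A 6-joint arm with a two-finger parallel gripper is mounted at the origin on a cart in front of the work surface, level with it; the furniture and walls round the work are solid. World frame = base frame: x ahead of the robot, y to its left, z up, the work surface at z = 0. Lengths are in m, angles in degrees, forces in N, time in s.
With the tool pointing down it reaches from about 0.225 to 0.875 m from the base axis. Payload 3.4 kg.
Tool frame: the origin (TCP) lies at the very end of the fingers, on their centre line; the grasp point (between the pads) lies robot.grasp_offset behind it (robot.grasp_offset is the distance from the TCP to the grasp point, in m); z points along the fingers, y is the line along which they close (so a half turn about z gives the same grasp; the last joint's range is limited). The gripper opens to 85 mm and grips with 20 to 120 N. Pads are 22 mm wide; open, the fingers measure 114 mm over their backs; the gripper's body (76 mm by 85 mm) begins 54 mm behind the grasp point. The pads swing forward as they close: fully open they stand 13 mm farther back than shut.
Start: joints at [66.062, 15.808, 86.224, -0, 77.962, -6.933], TCP at [0.168, 0.55, 0.231] pointing down, gripper open.
Joint ranges: [-165.64, 165.64], [-43.16, 119.46], [12.63, 154.43], [-67.54, 247.53], [6.08, 155.33], [-154.97, 154.97]. Speed limits (degrees/s): [147.25, 147.25, 180, 180, 180, 180].

INTERFACE

Orientations are given as [roll, pitch, yaw] about the fixed x, y, z axes, in that order (R = Rz(yaw) Ry(pitch) Rx(roll)).
In Python, from plant import robot, eyes, job gives the robot as it stands. The module is installed in compiled form; this text tells all that it offers.
- The arm moves only by the tool servo_tool, never from a script. Its argument "commands" is a list of rows, each an object of numbers: "x", "y", "z": the shift along the tool's x, y, z in m; "spin": the turn about the tool's z in degrees. In form: [{"x": .., "y": .., "z": .., "spin": ..}, ...]. A call has 1 to 10 rows; each row shifts and turns the commanded pose from where the row before left it, along the tool's axes as they then stand; what a row does not reach is not made up. A row lasts 1/10 s, in which the tool goes at most 50 mm and 8.59 degrees, less where a joint would pass 70% of its speed; a pose out of reach is approached as far as the arm can. A call is refused whole if a number of a shift passes 0.05 or a number of a turn 8.59, either way. A call with a gripper value outside its range is refused whole. "claw" is the finger opening in m, from 0 to 0.0854, set as the call begins (left out, the last holds). The fingers move at their own pace and stop on an object; "grip_force" is the grip in N (left out, the last holds). Time passes only in rows, so rows that do not move let the fingers close. It gives the time, the measured TCP pose, the force, the opening and the grip force at its end, in the units of the state.
- robot.state(): the state, without advancing time (a new reading comes with each control period).
- eyes.capture(name): name is "scene" or "side" or "wrist"; returns a dict with "color" (384x512x3 uint8, red, green, blue), "z_map" (384x512 float32, m along the optical axis (not along the pixel's ray), 0 where there is no reading), "fx", "fy", "cx", "cy" (pixels), "dist" ([k1, k2, p1, p2, k3] as OpenCV has them; the pictures are not rectified), "world_from_camera" (4x4, takes a point from camera to world coordinates). Camera axes: x right, y up, looking along -z (the intrinsics and any distortion apply to the point x, -y, -z); pixel columns grow to the right and rows downward; lengths in m; the calibration is good to about 2 mm. A picture is of the moment at which its call begins.
- job.finish_job(): hands the job in; it is judged then, once.
Trained networks look in the newest picture that a camera, given by its name, has taken for a name from the list of things; names that differ only in an ending like _2 or _b are one class to them, and where a whole thing is asked for, a point or a joint stands for the part that bears it (a point fixed in the world has none). Each returns a list of dicts, best first, with "score" (0 to 1); they miss things now and then, are a little off and sometimes report something else, mostly with a low value. They report only what shows in the picture. A call takes as long as a camera call.
- eyes.find_in(camera, query): "bbox" ([left, top, right, bottom] in pixels, round what is visible of it).
The state is a dict: "t": time; "joint_pos": joint angles; "qd": joint speeds; "joint_torque": joint torques, N m; "eef_pos": TCP position; "eef_rot": TCP orientation; "wrist_force": force on the tool from outside, world axes, zero at the start; "moment": the same for the moment, N m; "grip_width": opening from 0.0 (shut) to 1.0 (fully open); "grip_force": force on a finger pad.
Only numpy, scipy, OpenCV 4.12 (cv2) and the standard library are available. Lean on these libraries where they do the work, as an engineer would, in place of code of your own. Each camera call takes 0.05 s, during which the arm holds its last target. There are 200 camera calls.

TASK

Take the wooden mallet and drive the corker's plunger fully home with a brisk blow or two, holding the mallet tilted so that the flat lower face of its head strikes squarely along the plunger's slant; keep the robot itself off the corker, bottle and stand. Then put the mallet down in the middle of the round cork trivet, standing upright on its head, and leave the jar, mug and spice jar where they are.

Things in the scene. Friction and masses are not known exactly. Their poses are not given: they have to be found in the camera images.
- mallet: Plain wooden mallet, 0.32 kg. Block head 60 x 60 mm, 85 mm tall (z), standing at the start on its flat lower striking face. Origin: centre of that face; z runs up the head's axis, away from the face. The handle leaves the head to -x, centre line 55 mm above the face: 24 mm wide (y), 32 mm high (z), from x = -30 to -153 mm, then a round knob (34 mm across) to -165 mm.
- mallet_grip (a point): Good grasp point on the handle's centre line, at (-62, 0, 55) mm in the mallet's frame, 32 mm clear of the head; same axes as the mallet. Pinch across the 24 mm width (along y), firmly (80 N or more), as the blow tends to turn the handle in the fingers. The head reaches 30 mm higher than this point.
- stand: Fixed wooden bottling stand, base 210 x 120 x 20 mm (x, y, z); origin: centre of the base's underside. It holds a small green bottle (60 mm across) leaning 35 degrees from vertical to the stand's -x side (roughly towards the robot). On its neck sits an aluminium corker with a 54 mm flange facing up along the slant, out of which the plunger comes. All of it belongs to the stand.
- plunger_top (a point): Centre of the flat top of the plunger's black round head (40 mm across, 12 mm thick, on an 18 mm steel rod); moves with it. z: the plunger's axis, up and out along the slant, 35 degrees from vertical; y: level, the stand's y. At joint 0 it is at (-62, 0, 224) mm in the stand's frame. The flange lies 42 mm below it along the axis at joint 0, 12 mm when home.
- plunger (a joint): How far the plunger is pressed, in m, along its axis: 0 fully out, 0.030 fully home (underside of the head on the flange). It starts between 0 and 0.008. It is sprung, but the cork's grip (about 6 N of friction, over a spring of 80 N/m) keeps it where a blow leaves it; driving it takes 6 to 9 N.
- trivet: Fixed round cork trivet, 180 mm across, 10 mm thick, lying flat; origin at the centre of its underside. It lies on the other side of the stand from the mallet.
- jar_1: Small jar with a black lid, 63 mm across, 94 mm tall, loose bystander behind the work, left; origin at the centre of its underside.
- mug_1: White mug, 82 x 114 x 91 mm with its handle, loose bystander behind the work; origin at the centre of its underside.
- spice_jar: Spice jar with a green lid, 46 mm across, 106 mm tall, loose bystander behind the work; origin at the centre of its underside.

How it is judged (in metres and radians):
On the way, in this order (a step that is already met when the one before it is completed fails the run):
1. the mallet is lifted at least 40 mm clear of the worktop (height (world z) of mallet above 0.04 m), for 0.2 s.
2. the mallet's face drives the plunger at more than 0.05 m/s, head axis within 0.2 rad of the plunger's axis (contact force between mallet and stand above 1 N and velocity of joint plunger above 0.05 m/s and angle between the z axis of mallet and the z axis of plunger_top, either way round below 0.2 rad and distance between mallet and plunger_top below 0.05 m).
At the end, for the whole second after the job is handed in: The plunger is home (pressed more than 27 of its 30 mm); the mallet stands at rest, upright within 0.12 rad on its head on the trivet, its head's centre within 40 mm of the trivet's centre (value of joint plunger above 0.027 m and horizontal distance between mallet and trivet below 0.04 m and z of mallet in the frame of trivet between 0.006 and 0.015 m and angle between mallet's own z axis and vertical below 0.12 rad and linear speed of mallet below 0.02 m/s); the robot touches nothing.
It fails at once if the robot itself touches the stand, bottle, corker or plunger (over 2 N) (contact force between any of the fingers, the arm and stand above 2 N).
It fails at once if a bystander (jar, mug, spice jar) is moved more than 30 mm (distance of any of jar_1, mug_1, spice_jar from where it was at the start of the episode above 0.03 m).
It also fails if it takes over 48 s, if anything falls off the work surface, if the arm or the gripper's body presses on something with over 40 N, if the wrist force passes 120 N, or if a joint passes its speed limit or range.

## Working session

There is one attempt and no reset: what is moved stays moved. The work goes in short steps, Python scripts to look and compute and a tool call to move; the robot and the scene stay as the last step left them, time stands still between calls to the robot, and variables do not carry over. Pictures are saved under pics/ and viewed, at most 10 in all, crops included, and the job is handed in when it is done.

Besides the shell and the picture viewer there is one more tool, called after "Request:" as a command line: name --argument value ..., lists and objects as JSON in quotes. servo_tool: Moves the arm, as the interface text tells. Its arguments: {"type":"object","properties":{"commands":{"type":"array"},"claw":{"type":"number"},"grip_force":{"type":"number"}},"required":["commands"]}

```bash
mkdir -p pics; cat > h.py <<'E'
import numpy as np, cv2
from plant import robot, eyes, job
def cloud(c):
    h,w=c["z_map"].shape
    u,v=np.meshgrid(np.arange(w),np.arange(h))
    K=np.array([[c["fx"],0,c["cx"]],[0,c["fy"],c["cy"]],[0,0,1.]])
    p=cv2.undistortPoints(np.stack([u,v],-1).reshape(-1,1,2).astype(np.float64),K,np.array(c["dist"],float)).reshape(h,w,2)
    d=c["z_map"].astype(float)
    P=np.stack([p[...,0]*d,-p[...,1]*d,-d],-1)
    T=np.array(c["world_from_camera"])
    W=P@T[:3,:3].T+T[:3,3]; W[d<=0]=np.nan
    return W
E
python3 - <<'E'
from h import *
print(robot.state(), robot.grasp_offset)
ims=[]
for n in ["scene","side"]:
    c=eyes.capture(n); np.savez(""+n+".npz",W=cloud(c),color=c["color"]); ims.append(c["color"])
    print(n,np.round(c["world_from_camera"],3).tolist(),c["fx"])
    for q in ["mallet","stand","plunger_top","trivet","jar_1","mug_1","spice_jar"]:
        print(q,[(np.round(r["bbox"]).tolist(),round(r["score"],2)) for r in eyes.find_in(n,q)[:2]])
    cv2.imwrite("pics/%s1.png"%n,c["color"][...,::-1])
E
```

```text
{'t': 0.0, 'joint_pos': array([ 6.60623817e+01,  1.58479949e+01,  8.62962385e+01, -2.03221395e-03,
        7.79617131e+01, -6.93164294e+00]), 'qd': array([-0.06197832,  0.10154246,  0.09421872, -0.04358405, -0.00529757,
        0.06725479]), 'joint_torque': array([-1.41318254e-03, -4.16775835e+01, -2.45804787e+01, -3.92277925e-04,
        1.10706003e-02,  5.47341756e-06]), 'eef_pos': array([0.16795832, 0.54936223, 0.23042892]), 'eef_rot': array([-1.79894588e+02, -1.08139356e-02,  1.62994440e+02]), 'wrist_force': array([ 0.27254952, -0.3456991 ,  0.20701437]), 'moment': array([-0.00267006, -0.03137134,  0.05598878]), 'grip_force': 0.0, 'grip_width': 0.9978557581170651} 0.0187
scene [[0.784, 0.339, -0.521, -0.021], [-0.621, 0.429, -0.656, -0.723], [0.001, 0.838, 0.546, 0.777], [0.0, 0.0, 0.0, 1.0]] 411.47512797318154
mallet [([274.0, 283.0, 354.0, 342.0], 0.8)]
stand [([230.0, 169.0, 308.0, 254.0], 0.56)]
plunger_top [([244.0, 171.0, 263.0, 184.0], 0.7)]
trivet [([162.0, 178.0, 209.0, 210.0], 0.85)]
jar_1 [([243.0, 154.0, 259.0, 188.0], 0.86)]
mug_1 [([340.0, 218.0, 377.0, 262.0], 0.89)]
spice_jar [([260.0, 162.0, 272.0, 177.0], 0.73)]
side [[0.926, 0.228, -0.301, 0.087], [-0.377, 0.568, -0.731, -1.189], [0.004, 0.79, 0.613, 1.167], [0.0, 0.0, 0.0, 1.0]] 470.1212089117578
mallet [([215.0, 279.0, 278.0, 317.0], 0.79)]
stand [([216.0, 182.0, 281.0, 247.0], 0.8)]
plunger_top [([296.0, 240.0, 324.0, 275.0], 0.55)]
trivet [([180.0, 173.0, 219.0, 203.0], 0.77)]
jar_1 [([248.0, 162.0, 264.0, 190.0], 0.56)]
mug_1 [([296.0, 236.0, 324.0, 274.0], 0.56)]
spice_jar [([255.0, 173.0, 267.0, 196.0], 0.5)]
```

```bash
python3 - <<'E'
import cv2,numpy as np
a=cv2.imread("pics/scene1.png")[130:360,140:400]; b=cv2.imread("pics/side1.png")[140:340,160:350]
cv2.imwrite("pics/both.png",np.vstack([cv2.resize(a,(0,0),fx=1.5,fy=1.5,interpolation=2) if 0 else cv2.resize(a,(390,345)) ,cv2.resize(b,(390,255))]) if 0 else np.hstack([cv2.resize(a,(400,500)),cv2.resize(b,(400,500))]))
E
```

```text
(no output)
```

View pics/both.png

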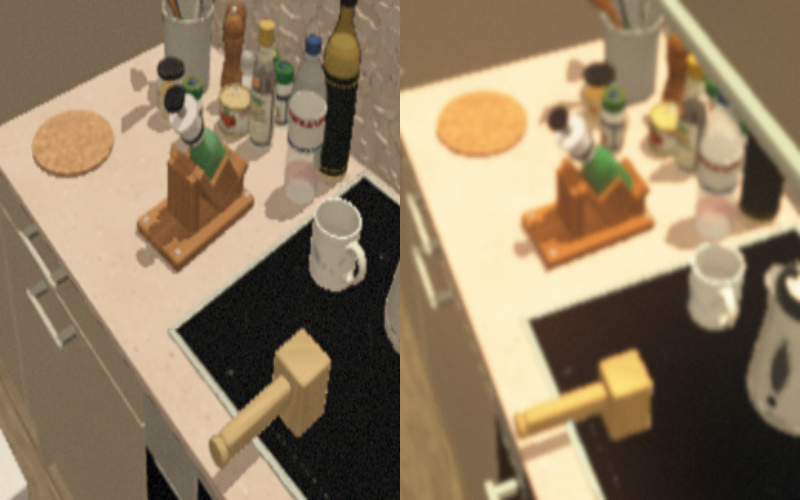

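```bash
python3 - <<'E'
import numpy as np,cv2
for n in ["scene","side"]:
    d=np.load(n+".npz"); W=d["W"]
    m=(W[...,2]>0.004)&(W[...,0]>0.1)&(W[...,0]<1.0)&(abs(W[...,1])<0.8)
    P=W[m]; 
    k,l,s,c=cv2.connectedComponentsWithStats(m.astype(np.uint8))
    for i in range(1,k):
        if s[i,4]>40:
            Q=W[l==i]; print(n,i,s[i],np.round(np.nanmin(Q,0),3),np.round(np.nanmax(Q,0),3))
E
```

```text
scene 1 [   0    0   51  145 3820] [0.104 0.302 0.245] [0.235 0.605 0.666]
scene 2 [    66      0    446    384 120696] [ 0.337 -0.691  0.004] [0.988 0.8   0.706]
scene 31 [ 159  175   56   37 1362] [0.423 0.239 0.004] [0.619 0.456 0.018]
scene 691 [102 306  12  19  44] [ 0.1   -0.034  0.004] [0.109 0.033 0.013]
side 1 [   120      0    392    384 105283] [ 0.336 -0.8    0.004] [0.976 0.8   1.   ]
side 2 [  52   26   47  110 2543] [0.1   0.278 0.243] [0.233 0.615 0.696]
side 23 [ 177  169   57   46 1141] [0.421 0.166 0.004] [0.692 0.453 0.024]
```

The pictures show the trivet at the left rear (scene ~185,194), the stand with the bottle leaning toward the robot in the middle (plunger head ~253,178), and the mallet in front at the right (~314,312), handle toward the robot.

```bash
python3 - <<'E'
import numpy as np,cv2
bb={"scene":{"mallet":(268,278,360,348),"trivet":(158,174,213,214),"stand":(225,165,312,258)},"side":{"mallet":(210,274,284,322),"trivet":(176,169,223,207),"stand":(212,178,286,252)}}
allP={}
for n in bb:
    d=np.load(n+".npz");W=d["W"];C=d["color"].astype(int)
    for k,(a,b,c,e) in bb[n].items():
        P=W[b:e,a:c].reshape(-1,3);col=C[b:e,a:c].reshape(-1,3);ok=np.isfinite(P[:,0]);P=P[ok];col=col[ok]
        if k=="mallet":
            top=P[(abs(P[:,2]-.085)<.008)]
            r=cv2.minAreaRect((top[:,:2]*1000).astype(np.float32)); print(n,"headtop",len(top),np.median(top[:,2]),np.median(top[:,:2],0),r)
            wood=P[(P[:,2]>.02)]
            print(" all",wood.min(0),wood.max(0))
            cen=np.median(top[:,:2],0)
            h=wood[(np.linalg.norm(wood[:,:2]-cen,axis=1)>.055)&(wood[:,2]>.055)&(wood[:,2]<.08)]
            vx,vy,x0,y0=cv2.fitLine(h[:,:2].astype(np.float32),cv2.DIST_HUBER,0,.01,.01).ravel()
            print(" handle",len(h),np.degrees(np.arctan2(vy,vx)),x0,y0,"topz",np.percentile(h[:,2],[50,90]),"offset of head centre from line",(cen-[x0,y0])@[-vy,vx],"farthest",np.linalg.norm(h[:,:2]-cen,axis=1).max())
        if k=="trivet":
            sel=(col[:,0]-col[:,2]>60); Q=P[sel]; Q=Q[(Q[:,2]>-.01)&(Q[:,2]<.03)]
            r=cv2.minEnclosingCircle((Q[:,:2]).astype(np.float32)); el=cv2.fitEllipse(cv2.convexHull((Q[:,:2]*1000).astype(np.float32)))
            print(n,"trivet",len(Q),np.median(Q[:,2]),Q[:,:2].mean(0),r,el)
        if k=="stand":
            base=P[(P[:,2]>.012)&(P[:,2]<.028)&(col[:,0]-col[:,2]>40)]
            print(n,"base",len(base),cv2.minAreaRect((base[:,:2]*1000).astype(np.float32)))
            u=P[P[:,2]>.05]; g=u
            blk=P[(col.max(1) if 0 else col[ok[ok]].max(1))<70] 
            blk=blk[(blk[:,2]>.17)&(blk[:,2]<.26)]
            print(n,"black",len(blk),np.median(blk,0) if len(blk) else None,blk.min(0) if len(blk) else 0,blk.max(0) if len(blk) else 0)
    # table height
    q=W[(W[...,0]>.45)&(W[...,0]<.6)&(W[...,1]>-.15)&(W[...,1]<.0)];print(n,"table",np.median(q[:,2]),np.std(q[:,2]))
E
```

```text
scene headtop 595 0.08650946304909957 [ 0.51349672 -0.3369168 ] ((500.0110168457031, -331.7978820800781), (59.69163513183594, 94.8407974243164), 88.6137466430664)
 all [ 0.35127171 -0.36335313  0.02017858] [ 0.54740347 -0.29991774  0.09140742]
 handle 654 -3.8527427 0.3968049 -0.33306143 topz [0.07135827 0.07413125] offset of head centre from line 0.003994145315679113 farthest 0.16281182544538886
scene trivet 1299 0.012744655484957401 [0.51075376 0.32729268] ((0.5156610608100891, 0.34224817156791687), 0.10085323452949524) ((517.991455078125, 340.7619934082031), (181.25442504882812, 200.69595336914062), 153.9711456298828)
scene base 1226 ((704.4073486328125, 104.98777770996094), (488.6271667480469, 234.92724609375), 45.18389892578125)
scene black 125 [0.5495638  0.01039395 0.2223762 ] [ 0.53602096 -0.00307001  0.20751502] [0.56714898 0.03151079 0.23514465]
scene table 0.007596112828269774 0.19867653943948935
side headtop 321 0.08388267445517128 [ 0.51594173 -0.335186  ] ((518.306884765625, -333.278076171875), (64.2711410522461, 59.67359924316406), 89.55992889404297)
 all [ 0.35404644 -0.36552943  0.02006894] [ 0.54863233 -0.30105156  0.09078116]
 handle 325 -3.7092545 0.40224084 -0.33406374 topz [0.06882489 0.07299698] offset of head centre from line 0.006235797319167099 farthest 0.16203947351244805
side trivet 1247 0.010829511135277858 [0.51135231 0.33819645] ((0.525754451751709, 0.36006367206573486), 0.14691787958145142) ((514.4769287109375, 359.662841796875), (193.74978637695312, 297.6748962402344), 1.433240294456482)
side base 948 ((651.1653442382812, 114.29037475585938), (455.3068542480469, 292.42486572265625), 70.80767059326172)
side black 16 [0.5508777  0.01391221 0.22474569] [0.54404506 0.00188154 0.21636129] [0.55990012 0.02644929 0.22766512]
side table 0.007811525350535975 0.21076524933249108
```

View pics/side1.png

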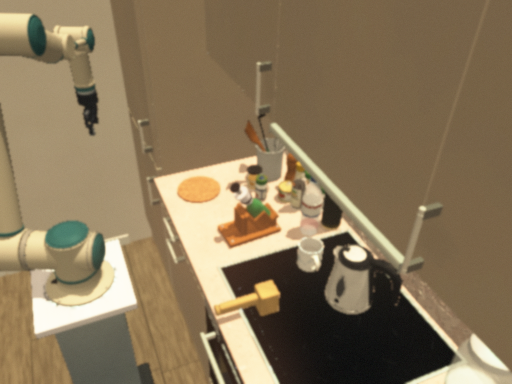

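Request:
servo_tool --commands '[{"x": 0,"y": 0,"z": -0.05,"spin": 0},{"z": -0.05},{"z": -0.05},{"z": -0.05},{"z": -0.05}]'

```text
validation failed for argument at $.co...
```

The side view shows the arm at the left (gripper ~90,110), clear space above it, and wall cabinets over the back of the counter. Every row needs all four numbers. I'll go up and also see how the arm behaves near its limits.

Request:
servo_tool --commands '[{"x": 0,"y": 0,"z": -0.05,"spin": 0},{"x": 0,"y": 0,"z": -0.05,"spin": 0},{"x": 0,"y": 0,"z": -0.05,"spin": 0},{"x": 0,"y": 0,"z": -0.05,"spin": 0},{"x": 0,"y": 0,"z": -0.05,"spin": 0},{"x": 0,"y": 0,"z": -0.05,"spin": 0},{"x": 0,"y": 0,"z": -0.05,"spin": 0},{"x": 0,"y": 0,"z": -0.05,"spin": 0}]'

```text
t: 1.6
eef_pos: [0.168, 0.5497, 0.6246]
eef_rot: [179.7, 0.0, 163.0]
wrist_force: [0.7, 0.7, 1.9]
grip_width: 0.998
grip_force: 0.0
```

Request:
servo_tool --commands '[{"x": 0,"y": 0,"z": -0.05,"spin": 0},{"x": 0,"y": 0,"z": -0.05,"spin": 0},{"x": 0,"y": 0,"z": -0.05,"spin": 0},{"x": 0,"y": 0,"z": -0.05,"spin": 0},{"x": 0,"y": 0,"z": -0.05,"spin": 0},{"x": 0,"y": 0,"z": -0.05,"spin": 0}]'

```text
t: 2.2
eef_pos: [0.1349, 0.4409, 0.7268]
eef_rot: [173.5, 0.0, 163.0]
wrist_force: [0.3, -0.7, -0.2]
grip_width: 1.0
grip_force: 0.0
```

```bash
python3 -c "
from h import *
s=robot.state();print(s['joint_pos'],s['eef_pos'],s['eef_rot'])"
```

```text
[ 63.48352466  15.13666904  12.66328259   1.88553452 145.80840132
  -7.90320105] [0.13488724 0.44088994 0.72679791] [1.73535732e+02 7.79773007e-03 1.63005131e+02]
```

Request:
servo_tool --commands '[{"x": 0,"y": 0,"z": 0.05,"spin": 0},{"x": 0,"y": 0,"z": 0.05,"spin": 0},{"x": 0,"y": 0,"z": 0.05,"spin": 0},{"x": 0,"y": 0,"z": 0,"spin": 0}]'

```text
t: 2.6
eef_pos: [0.1377, 0.4522, 0.5846]
eef_rot: [175.8, -0.4, 163.0]
wrist_force: [0.2, 0.6, -3.7]
grip_width: 0.997
grip_force: 0.0
```

Request:
servo_tool --commands '[{"x": -0.038,"y": -0.03,"z": 0,"spin": 0},{"x": -0.038,"y": -0.03,"z": 0,"spin": 0},{"x": -0.038,"y": -0.03,"z": 0,"spin": 0},{"x": -0.038,"y": -0.03,"z": 0,"spin": 0},{"x": -0.038,"y": -0.03,"z": 0,"spin": 0},{"x": -0.038,"y": -0.03,"z": 0,"spin": 0},{"x": -0.038,"y": -0.03,"z": 0,"spin": 0},{"x": -0.038,"y": -0.03,"z": 0,"spin": 0},{"x": -0.038,"y": -0.03,"z": 0,"spin": -8.5},{"x": 0,"y": 0,"z": 0,"spin": -8.5}]'

```text
t: 3.6
eef_pos: [0.3905, 0.103, 0.5747]
eef_rot: [174.0, 2.2, 178.5]
wrist_force: [0.6, 0.7, -0.0]
grip_width: 0.999
grip_force: 0.0
```

```bash
python3 - <<'E'
from h import *
s=robot.state();print(s['joint_pos'],s['eef_pos'],s['eef_rot'])
c=eyes.capture("wrist");W=cloud(c);np.savez("w1.npz",W=W,color=c["color"])
print(np.round(c["world_from_camera"],3).tolist(),c["fx"])
for q in ["mallet","stand","plunger_top","trivet"]:
    print(q,[(np.round(r["bbox"]).tolist(),round(r["score"],2)) for r in eyes.find_in("wrist",q)[:2]])
cv2.imwrite("pics/w1.png",c["color"][...,::-1])
E
```

```text
[ -0.65813976  -1.35930118  59.55549972   6.87989638 119.32289508
 -85.7680696 ] [0.39054953 0.1029893  0.57470262] [173.97171021   2.21472909 178.49560097]
[[0.022, -0.949, -0.316, 0.316], [0.994, 0.054, -0.093, 0.09], [0.105, -0.312, 0.944, 0.713], [0.0, 0.0, 0.0, 1.0]] 283.2992653872242
mallet [([25.0, 120.0, 76.0, 208.0], 0.75)]
stand [([88.0, 246.0, 134.0, 276.0], 0.71)]
plunger_top []
trivet [([292.0, 137.0, 357.0, 206.0], 0.79)]
```

View pics/w1.png

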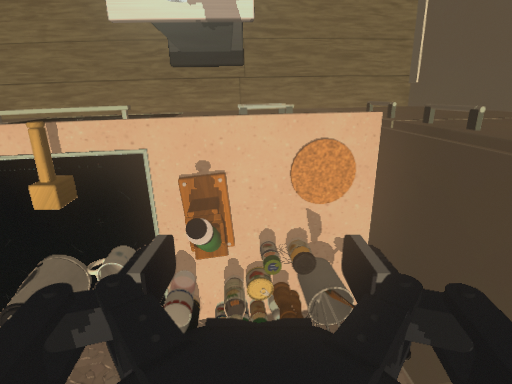

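The wrist view shows everything from above: mallet at (52,165), stand at (208,215) with the plunger at (197,228), trivet at (323,171).

```bash
cat > meas.py <<'E'
from h import *
def rect(P): return cv2.minAreaRect((P[:,:2]*1000).astype(np.float32))
def comp(m,seed):
    k,l=cv2.connectedComponents(m.astype(np.uint8)); 
    return (l==l[seed[1],seed[0]]) & m
E
python3 - <<'E'
from meas import *
d=np.load("w1.npz");W=d["W"];C=d["color"].astype(int)
hsv=cv2.cvtColor(d["color"],cv2.COLOR_RGB2HSV)
print("rgb trivet",C[171,323],C[190,200],"cnt",C[150,270],"mallet",C[195,50],"stand",C[185,215],C[228,195])
t=W[130:215,280:370].reshape(-1,3);tc=C[130:215,280:370].reshape(-1,3)
s=t[(tc[:,0]-tc[:,2]>0.5*tc[:,0])]; print("trivet",len(s),rect(s),s.min(0),s.max(0),np.median(s,0))
tb=W[140:160,250:280].reshape(-1,3);print("table z",np.median(tb,0))
a=W[168:265,170:245].reshape(-1,3)
b=a[(a[:,2]>.010)&(a[:,2]<.032)];print("base",len(b),rect(b))
u=a[(a[:,2]>.19)];print("upper",len(u),np.median(u,0),u.min(0),u.max(0))
m=W[115:215,20:82].reshape(-1,3);h=m[m[:,2]>.076];print("head",len(h),rect(h),np.median(h,0))
for x in np.arange(.33,.49,.015):
    q=m[(abs(m[:,0]-x)<.0075)&(m[:,2]>.045)]
    if len(q): print(round(x,3),len(q),q[:,1].min().round(4),q[:,1].max().round(4),q[:,2].max().round(4))
E
```

```text
rgb trivet [188 122  68] [119  79  46] cnt [214 171 127] mallet [191 140  71] stand [179 110  51] [65 53 44]
trivet 3355 ((520.2888793945312, 335.17266845703125), (146.79421997070312, 127.7569580078125), 49.578125) [nan nan nan] [nan nan nan] [nan nan nan]
table z [nan nan nan]
base 1686 ((609.4149169921875, 23.057884216308594), (209.9935760498047, 120.5241928100586), 4.258617401123047)
upper 669 [0.55252491 0.02562608 0.22097407] [ 0.37880712 -0.0060325   0.19017121] [0.59955891 0.05978919 0.59094948]
head 746 ((518.4547729492188, -328.9593200683594), (61.0381965637207, 59.67740249633789), 87.77925872802734) [ 0.51647483 -0.32680442  0.08402808]
0.36 121 -0.3405 -0.3089 0.072
0.375 124 -0.3362 -0.3131 0.0726
0.39 120 -0.3375 -0.3121 0.0731
0.405 115 -0.3369 -0.3125 0.0729
0.42 115 -0.3383 -0.3138 0.0734
0.435 113 -0.3396 -0.3149 0.0728
0.45 112 -0.3385 -0.3157 0.0726
0.465 107 -0.3395 -0.3155 0.0725
0.48 109 -0.3388 -0.3155 0.0723
```

```bash
python3 - <<'E'
from meas import *
s=robot.state();print(s['t'],s['joint_pos'],s['eef_pos'],s['eef_rot'])
d=np.load("w1.npz");W=d["W"];C=d["color"].astype(int)
t=W[130:215,280:370].reshape(-1,3);tc=C[130:215,280:370].reshape(-1,3)
s=t[(tc[:,0]-tc[:,2]>0.5*tc[:,0])];s=s[np.isfinite(s[:,0])]; s=s[abs(s[:,2]-.01)<.02];print(len(s),s.min(0),s.max(0),s.mean(0),np.median(s[:,2]),cv2.fitEllipse(cv2.convexHull((s[:,:2]*1000).astype(np.float32))))
for n,b in(("scene",(165,260,225,312)),("side",(178,254,212,286))):
    W=np.load(n+".npz")["W"];a=W[b[0]:b[1],b[2]:b[3]].reshape(-1,3);q=a[(a[:,2]>.012)&(a[:,2]<.03)&(a[:,0]<.75)&(a[:,1]<.13)&(a[:,1]>-.1)];r=cv2.minAreaRect((q[:,:2]*1000).astype(np.float32));print(n,len(q),r)
E
```

```text
3.85 [-7.96547936e-02 -1.66574024e+00  5.99552546e+01  7.01433129e+00
  1.19338484e+02 -8.52022299e+01] [0.38566522 0.10766673 0.57402784] [173.83949466   2.04372018 178.57927899]
3340 [ 0.42642476  0.24554499 -0.00201236] [0.60779787 0.42797148 0.01365499] [0.51210671 0.33265825 0.00939385] 0.00948313103981091 ((516.5928344726562, 336.41387939453125), (179.9473876953125, 183.3954620361328), 142.46353149414062)
scene 1173 ((610.3062133789062, 19.953384399414062), (212.15142822265625, 122.53656768798828), 3.5149948596954346)
side 786 ((608.2523803710938, 28.314926147460938), (210.38388061523438, 139.76341247558594), 4.562787055969238)
```

```bash
cat > plan.py <<'E'
from h import *
from scipy.spatial.transform import Rotation as Ro
import json
def rot(s): return Ro.from_euler('xyz',s['eef_rot'],degrees=True).as_matrix()
def info():
    s=robot.state();R=rot(s);print(round(s['t'],2),'q',np.round(s['joint_pos'],1),'p',np.round(s['eef_pos'],4),'rpy',np.round(s['eef_rot'],2),'zt',np.round(R[:,2],3),'xt',np.round(R[:,0],3),'yt',np.round(R[:,1],3),'F',np.round(s['wrist_force'],1),'w',round(s['grip_width']*85.4,1))
    return s
def plan(wps,spin=0,step=.04,p=None,R=None,nd=3):
    s=robot.state();p=s['eef_pos'] if p is None else np.array(p,float);R=rot(s) if R is None else R
    segs=[];q=p
    for w in wps:
        w=np.array(w,float);n=max(1,int(np.ceil(np.linalg.norm(w-q)/step)));segs+=[q+(w-q)*(i+1)/n for i in range(n)];q=w
    n=max(len(segs),int(np.ceil(abs(spin)/8.5)));segs+=[q]*(n-len(segs))
    rows=[]
    for w in segs:
        d=np.round(R.T@(w-p),nd);sp=round(spin/n,1);rows.append({"x":d[0],"y":d[1],"z":d[2],"spin":sp})
        p=p+R@d;R=R@Ro.from_euler('z',sp,degrees=True).as_matrix()
    for i in range(0,len(rows),10): print(json.dumps(rows[i:i+10]))
    print('end',p.round(4),'zt',R[:,2].round(3),'yt',R[:,1].round(3));return p,R
E
python3 -c "
from plan import *
info();plan([[.42,-.12,.6],[.19,-.41,.62]],spin=40)"
```

```text
3.85 q [-1.000e-01 -1.700e+00  6.000e+01  7.000e+00  1.193e+02 -8.520e+01] p [0.3857 0.1077 0.574 ] rpy [173.84   2.04 178.58] zt [ 0.038  0.106 -0.994] xt [-0.999  0.025 -0.036] yt [0.021 0.994 0.107] F [ 0.4 -0.2 -0.7] w 85.5
[{"x": -0.007, "y": -0.037, "z": -0.008, "spin": 2.5}, {"x": -0.008, "y": -0.037, "z": -0.008, "spin": 2.5}, {"x": -0.01, "y": -0.036, "z": -0.008, "spin": 2.5}, {"x": -0.012, "y": -0.036, "z": -0.008, "spin": 2.5}, {"x": -0.013, "y": -0.036, "z": -0.009, "spin": 2.5}, {"x": -0.015, "y": -0.034, "z": -0.008, "spin": 2.5}, {"x": 0.014, "y": -0.034, "z": -0.006, "spin": 2.5}, {"x": 0.013, "y": -0.035, "z": -0.006, "spin": 2.5}, {"x": 0.01, "y": -0.035, "z": -0.006, "spin": 2.5}, {"x": 0.01, "y": -0.035, "z": -0.006, "spin": 2.5}]
[{"x": 0.008, "y": -0.036, "z": -0.005, "spin": 2.5}, {"x": 0.006, "y": -0.036, "z": -0.006, "spin": 2.5}, {"x": 0.005, "y": -0.036, "z": -0.006, "spin": 2.5}, {"x": 0.003, "y": -0.036, "z": -0.006, "spin": 2.5}, {"x": 0.001, "y": -0.037, "z": -0.006, "spin": 2.5}, {"x": 0.0, "y": -0.037, "z": -0.006, "spin": 2.5}]
end [ 0.1898 -0.4103  0.6197] zt [ 0.038  0.106 -0.994] yt [0.658 0.746 0.105]
```

Request:
servo_tool --commands '[{"x": -0.007,"y": -0.037,"z": -0.008,"spin": 2.5},{"x": -0.008,"y": -0.037,"z": -0.008,"spin": 2.5},{"x": -0.01,"y": -0.036,"z": -0.008,"spin": 2.5},{"x": -0.012,"y": -0.036,"z": -0.008,"spin": 2.5},{"x": -0.013,"y": -0.036,"z": -0.009,"spin": 2.5},{"x": -0.015,"y": -0.034,"z": -0.008,"spin": 2.5},{"x": 0.014,"y": -0.034,"z": -0.006,"spin": 2.5},{"x": 0.013,"y": -0.035,"z": -0.006,"spin": 2.5},{"x": 0.01,"y": -0.035,"z": -0.006,"spin": 2.5},{"x": 0.01,"y": -0.035,"z": -0.006,"spin": 2.5}]'

```text
t: 4.85
eef_pos: [0.3275, -0.2365, 0.6075]
eef_rot: [173.8, -0.9, 153.8]
wrist_force: [1.0, -0.0, 0.8]
grip_width: 0.996
grip_force: 0.0
```

Request:
servo_tool --commands '[{"x": 0.008,"y": -0.036,"z": -0.005,"spin": 2.5},{"x": 0.006,"y": -0.036,"z": -0.006,"spin": 2.5},{"x": 0.005,"y": -0.036,"z": -0.006,"spin": 2.5},{"x": 0.003,"y": -0.036,"z": -0.006,"spin": 2.5},{"x": 0.001,"y": -0.037,"z": -0.006,"spin": 2.5},{"x": 0,"y": -0.037,"z": -0.006,"spin": 2.5},{"x": 0,"y": 0,"z": 0,"spin": 0}]'

```text
t: 5.55
eef_pos: [0.1895, -0.4143, 0.6174]
eef_rot: [174.3, -2.6, 138.6]
wrist_force: [0.6, -0.1, -0.6]
grip_width: 1.001
grip_force: 0.0
```

```bash
python3 -c "
from plan import *
info()"
```

```text
5.55 q [ -76.7   11.    38.9    4.5  135.4 -122.1] p [ 0.1895 -0.4143  0.6174] rpy [174.28  -2.64 138.57] zt [ 0.032  0.105 -0.994] xt [-0.749  0.661  0.046] yt [0.662 0.743 0.1  ] F [ 0.6 -0.1 -0.6] w 85.5
```

Request:
servo_tool --commands '[{"x": 0,"y": 0,"z": -0.05,"spin": 0},{"x": 0,"y": 0,"z": -0.05,"spin": 0},{"x": 0,"y": 0,"z": -0.05,"spin": 0},{"x": 0,"y": 0,"z": -0.05,"spin": 0},{"x": 0,"y": 0,"z": 0,"spin": 0}]'

```text
t: 6.05
eef_pos: [0.165, -0.3796, 0.7187]
eef_rot: [174.4, -1.2, 138.8]
wrist_force: [-0.4, 0.1, 0.8]
grip_width: 1.0
grip_force: 0.0
```

```bash
python3 -c "
from plan import *
info()"
```

```text
6.05 q [ -79.4   16.2   12.6    8.7  155.3 -120.4] p [ 0.165  -0.3796  0.7187] rpy [174.45  -1.2  138.78] zt [ 0.048  0.087 -0.995] xt [-0.752  0.659  0.021] yt [0.657 0.747 0.097] F [-0.4  0.1  0.8] w 85.4
```

```bash
python3 -c "
from plan import *
s=robot.state();print(rot(s).T@(.05*np.array([-.28,.64,.71])))"
```

```text
[ 0.03235289  0.01814625 -0.03323032]
```

Request:
servo_tool --commands '[{"x": 0.032,"y": 0.018,"z": -0.033,"spin": 0},{"x": 0.032,"y": 0.018,"z": -0.033,"spin": 0},{"x": 0.032,"y": 0.018,"z": -0.033,"spin": 0},{"x": 0,"y": 0,"z": 0,"spin": 0}]'

```text
t: 6.45
eef_pos: [0.1454, -0.311, 0.7635]
eef_rot: [178.4, 4.6, 138.4]
wrist_force: [-0.1, 1.2, -0.1]
grip_width: 0.999
grip_force: 0.0
```

```bash
python3 -c "
from plan import *
info()"
```

```text
6.45 q [ -81.1    9.2   12.6   10.   155.3 -120.5] p [ 0.1454 -0.311   0.7635] rpy [178.38   4.57 138.44] zt [ 0.078 -0.032 -0.996] xt [-0.746  0.661 -0.08 ] yt [0.661 0.749 0.028] F [-0.1  1.2 -0.1] w 85.3
```

```bash
python3 -c "
from plan import *
plan([[.15,-.311,.66],[.42,-.325,.3]],spin=-40,step=.042)"
```

```text
[{"x": 0.002, "y": 0.0, "z": 0.034, "spin": -2.9}, {"x": 0.001, "y": 0.0, "z": 0.035, "spin": -2.9}, {"x": 0.002, "y": 0.0, "z": 0.034, "spin": -2.9}, {"x": -0.019, "y": 0.012, "z": 0.035, "spin": -2.9}, {"x": -0.019, "y": 0.011, "z": 0.035, "spin": -2.9}, {"x": -0.019, "y": 0.01, "z": 0.034, "spin": -2.9}, {"x": -0.021, "y": 0.008, "z": 0.035, "spin": -2.9}, {"x": -0.02, "y": 0.008, "z": 0.034, "spin": -2.9}, {"x": -0.021, "y": 0.007, "z": 0.035, "spin": -2.9}, {"x": -0.021, "y": 0.005, "z": 0.034, "spin": -2.9}]
[{"x": -0.022, "y": 0.005, "z": 0.035, "spin": -2.9}, {"x": -0.021, "y": 0.003, "z": 0.035, "spin": -2.9}, {"x": -0.022, "y": 0.003, "z": 0.034, "spin": -2.9}, {"x": -0.022, "y": 0.001, "z": 0.035, "spin": -2.9}]
end [ 0.4202 -0.3249  0.2998] zt [ 0.078 -0.032 -0.996] yt [ 0.017  0.999 -0.03 ]
```

Request:
servo_tool --commands '[{"x": 0.002,"y": 0,"z": 0.034,"spin": -2.9},{"x": 0.001,"y": 0,"z": 0.035,"spin": -2.9},{"x": 0.002,"y": 0,"z": 0.034,"spin": -2.9},{"x": -0.019,"y": 0.012,"z": 0.035,"spin": -2.9},{"x": -0.019,"y": 0.011,"z": 0.035,"spin": -2.9},{"x": -0.019,"y": 0.01,"z": 0.034,"spin": -2.9},{"x": -0.021,"y": 0.008,"z": 0.035,"spin": -2.9},{"x": -0.02,"y": 0.008,"z": 0.034,"spin": -2.9},{"x": -0.021,"y": 0.007,"z": 0.035,"spin": -2.9},{"x": -0.021,"y": 0.005,"z": 0.034,"spin": -2.9}]'

```text
t: 7.45
eef_pos: [0.3236, -0.3247, 0.4333]
eef_rot: [-179.7, 4.7, 167.2]
wrist_force: [1.8, -0.7, 0.0]
grip_width: 1.002
grip_force: 0.0
```

Request:
servo_tool --commands '[{"x": -0.022,"y": 0.005,"z": 0.035,"spin": -2.9},{"x": -0.021,"y": 0.003,"z": 0.035,"spin": -2.9},{"x": -0.022,"y": 0.003,"z": 0.034,"spin": -2.9},{"x": -0.022,"y": 0.001,"z": 0.035,"spin": -2.9},{"x": 0,"y": 0,"z": 0,"spin": 0}]'

```text
t: 7.95
eef_pos: [0.4217, -0.3273, 0.2974]
eef_rot: [-179.3, 4.2, 178.8]
wrist_force: [-1.3, 0.9, -0.9]
grip_width: 0.997
grip_force: 0.0
```

```bash
python3 - <<'E'
from plan import *
from meas import rect
c=eyes.capture("wrist");W=cloud(c);np.savez("w2.npz",W=W,color=c["color"])
info()
m=W[(W[...,2]>.03)&(W[...,2]<.1)&(W[...,0]<.62)&(W[...,0]>.3)&(abs(W[...,1]+.33)<.08)]
h=m[m[:,2]>.077];print("head",len(h),rect(h),np.median(h,0))
for x in np.arange(.345,.49,.015):
    q=m[(abs(m[:,0]-x)<.0075)&(m[:,2]>.055)]
    if len(q): print(round(x,3),len(q),q[:,1].min().round(4),q[:,1].max().round(4),np.median(q[:,2]).round(4))
cv2.imwrite("pics/w2.png",c["color"][...,::-1])
E
```

```text
8.0 q [ -47.1    8.2   86.8    2.4   81.4 -136. ] p [ 0.4212 -0.3283  0.3001] rpy [-179.07    4.28  178.7 ] zt [ 0.074 -0.018 -0.997] xt [-0.997  0.023 -0.075] yt [ 0.024  1.    -0.016] F [ 0.2 -0.5  0.2] w 85.5
head 1708 ((518.3618774414062, -329.93426513671875), (59.35808563232422, 59.562320709228516), 0.0690891444683075) [ 0.51554349 -0.32977048  0.0842325 ]
0.36 249 -0.3416 -0.3098 0.0683
0.375 228 -0.3381 -0.3152 0.0697
0.39 227 -0.3387 -0.3152 0.0699
0.405 222 -0.339 -0.3154 0.0698
0.42 208 -0.3395 -0.3155 0.0697
0.435 197 -0.3401 -0.3171 0.0698
0.45 189 -0.3402 -0.3172 0.0698
0.465 181 -0.3395 -0.3174 0.07
0.48 162 -0.3399 -0.3175 0.0699
```

View pics/w2.png

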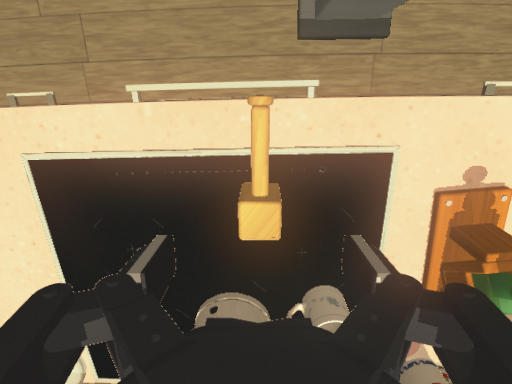

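The mallet is upright in the wrist view (head at 260,212, handle up to 260,100), handle toward the robot. Descending to the grip point.

```bash
python3 -c "
from plan import *
plan([[.4485,-.3265,.156],[.4574,-.3288,.036]],spin=0.0,step=.035)"
```

```text
[{"x": -0.003, "y": 0.001, "z": 0.029, "spin": 0.0}, {"x": -0.004, "y": 0.001, "z": 0.029, "spin": 0.0}, {"x": -0.003, "y": 0.001, "z": 0.029, "spin": 0.0}, {"x": -0.003, "y": 0.001, "z": 0.03, "spin": 0.0}, {"x": -0.003, "y": 0.001, "z": 0.029, "spin": 0.0}, {"x": -0.0, "y": -0.0, "z": 0.03, "spin": 0.0}, {"x": -0.0, "y": -0.0, "z": 0.03, "spin": 0.0}, {"x": -0.0, "y": -0.0, "z": 0.03, "spin": 0.0}, {"x": -0.0, "y": -0.0, "z": 0.03, "spin": 0.0}]
end [ 0.457  -0.3284  0.036 ] zt [ 0.074 -0.018 -0.997] yt [ 0.024  1.    -0.016]
```

Request:
servo_tool --commands '[{"x": -0.003,"y": 0.001,"z": 0.029,"spin": 0},{"x": -0.004,"y": 0.001,"z": 0.029,"spin": 0},{"x": -0.003,"y": 0.001,"z": 0.029,"spin": 0},{"x": -0.003,"y": 0.001,"z": 0.03,"spin": 0},{"x": -0.003,"y": 0.001,"z": 0.029,"spin": 0},{"x": 0,"y": 0,"z": 0.03,"spin": 0},{"x": 0,"y": 0,"z": 0.03,"spin": 0},{"x": 0,"y": 0,"z": 0.03,"spin": 0},{"x": 0,"y": 0,"z": 0.03,"spin": 0},{"x": 0,"y": 0,"z": 0,"spin": 0}]'

```text
t: 9.0
eef_pos: [0.4562, -0.3299, 0.0368]
eef_rot: [-179.0, 4.3, 178.6]
wrist_force: [-1.1, 0.5, -1.1]
grip_width: 1.0
grip_force: 0.0
```

Request:
servo_tool --commands '[{"x": 0,"y": 0,"z": 0,"spin": 0},{"x": 0,"y": 0,"z": 0,"spin": 0},{"x": 0,"y": 0,"z": 0,"spin": 0},{"x": 0,"y": 0,"z": 0,"spin": 0},{"x": 0,"y": 0,"z": 0,"spin": 0}]' --claw 0.0 --grip_force 115

```text
t: 9.5
eef_pos: [0.458, -0.3306, 0.0402]
eef_rot: [-178.9, 4.6, 178.6]
wrist_force: [-1.9, 1.4, 7.6]
grip_width: 0.264
grip_force: 112.0
```

```bash
python3 -c "
from plan import *
info()"
```

```text
9.5 q [ -44.4   22.9  106.4    3.1   46.6 -135. ] p [ 0.458  -0.3306  0.0402] rpy [-178.86    4.57  178.62] zt [ 0.079 -0.022 -0.997] xt [-0.997  0.024 -0.08 ] yt [ 0.026  0.999 -0.02 ] F [-1.9  1.4  7.6] w 22.5
```

```bash
cat > kin.py <<'E'
import numpy as np
from scipy.optimize import least_squares
D=np.array([[15.85,86.3,77.96,.5745,.2304],[15.14,12.66,145.8,.461,.7268],[-1.67,59.96,119.34,.4004,.574],[11,38.9,135.4,.4556,.6174],[16.2,12.6,155.3,.414,.7187],[9.2,12.6,155.3,.343,.7635],[8.2,86.8,81.4,.534,.3001],[22.9,106.4,46.6,.5648,.0402]])
def fk(q,p):
    a,h,L1,L2,f,L3,d=p; a2,a3,a5=np.radians(q)
    P=a2+a3+a5
    r=a+L1*np.sin(a2)+L2*np.sin(a2+a3+f)+L3*np.sin(P); z=h+L1*np.cos(a2)+L2*np.cos(a2+a3+f)+L3*np.cos(P)
    return r,z,P,(a+L1*np.sin(a2),h+L1*np.cos(a2))
def res(p): return np.concatenate([[ (np.hypot(fk(x[:3],p)[0],p[6])-x[3]), fk(x[:3],p)[1]-x[4]] for x in D])
S=least_squares(res,[0,.35,.4,.4,0,.22,.06],loss='soft_l1',f_scale=.005)
if __name__=="__main__": print(S.x.round(3),np.abs(S.fun).max(),S.fun.round(3))
E
python3 kin.py; python3 - <<'E'
import numpy as np
W=np.concatenate([np.load(n+".npz")["W"].reshape(-1,3) for n in("scene","side","w1")])
W=W[np.isfinite(W[:,0])&(abs(W[:,1])<.25)&(W[:,2]>.3)]
for z in np.arange(.3,1.2,.1):
    q=W[(abs(W[:,2]-z-.05)<.05)&(W[:,0]>.5)]; print(z.round(1),len(q),np.percentile(q[:,0],[0,1,5]).round(3) if len(q) else '')
E
```

```text
[-0.006  0.143  0.62   0.426  0.137  0.362  0.12 ] 0.0013071466223657513 [ 0.001  0.001 -0.     0.001 -0.001 -0.001 -0.     0.001 -0.001 -0.
  0.001 -0.     0.    -0.    -0.001 -0.   ]
0.3 1523 [0.889 0.896 0.963]
0.4 196 [0.609 0.609 0.61 ]
0.5 8473 [0.579 0.583 0.61 ]
0.6 6690 [0.579 0.583 0.604]
0.7 2833 [0.619 0.621 0.622]
0.8 1145 [0.62  0.621 0.622]
0.9 0 
1.0 0 
1.1 0
```

```bash
cat >> plan.py <<'E'
# mallet in the tool (grasped at t=9.5)
def grasp0():
    p=np.array([.458,-.3306,.0402]);R=Ro.from_euler('xyz',[-178.86,4.57,178.62],degrees=True).as_matrix()
    Rm=Ro.from_euler('z',-1.3,degrees=True).as_matrix();return R.T@(np.array([.518,-.330,0])-p),R.T@Rm
Y=4.1;cy,sy=np.cos(np.radians(Y)),np.sin(np.radians(Y))
AX=np.array([-.5736*cy,-.5736*sy,.8192]);TOP=np.array([.609-.062*cy,.0225-.062*sy,.224])
def mallet():
    s=robot.state();R=rot(s);t,Rm=grasp0();M=R@Rm;o=s['eef_pos']+R@t
    print('mallet o',o.round(4),'z',M[:,2].round(3),'ang to axis',np.degrees(np.arccos(M[:,2]@AX)).round(1),'tilt',np.degrees(np.arccos(M[2,2])).round(1),'z needed',AX.round(3),'face rel top along axis',((o-TOP)@AX).round(4),'lateral',(R.T@((o-TOP)-((o-TOP)@AX)*AX)).round(4));return o,M
E
python3 -c "
from plan import *
plan([[.44,-.31,.2],[.38,-.2,.38],[.25,.1,.7]],spin=-5.4,step=.042)"
```

```text
[{"x": 0.001, "y": 0.004, "z": -0.04, "spin": -0.3}, {"x": 0.002, "y": 0.004, "z": -0.041, "spin": -0.3}, {"x": 0.001, "y": 0.005, "z": -0.04, "spin": -0.3}, {"x": 0.002, "y": 0.004, "z": -0.04, "spin": -0.3}, {"x": 0.007, "y": 0.018, "z": -0.031, "spin": -0.3}, {"x": 0.008, "y": 0.017, "z": -0.031, "spin": -0.3}, {"x": 0.007, "y": 0.018, "z": -0.031, "spin": -0.3}, {"x": 0.008, "y": 0.018, "z": -0.032, "spin": -0.3}, {"x": 0.007, "y": 0.018, "z": -0.031, "spin": -0.3}, {"x": 0.007, "y": 0.017, "z": -0.031, "spin": -0.3}]
[{"x": 0.009, "y": 0.027, "z": -0.03, "spin": -0.3}, {"x": 0.008, "y": 0.027, "z": -0.031, "spin": -0.3}, {"x": 0.009, "y": 0.027, "z": -0.03, "spin": -0.3}, {"x": 0.008, "y": 0.027, "z": -0.031, "spin": -0.3}, {"x": 0.008, "y": 0.027, "z": -0.03, "spin": -0.3}, {"x": 0.008, "y": 0.027, "z": -0.031, "spin": -0.3}, {"x": 0.008, "y": 0.027, "z": -0.03, "spin": -0.3}, {"x": 0.008, "y": 0.028, "z": -0.031, "spin": -0.3}, {"x": 0.008, "y": 0.027, "z": -0.03, "spin": -0.3}, {"x": 0.007, "y": 0.027, "z": -0.031, "spin": -0.3}]
[{"x": 0.007, "y": 0.027, "z": -0.03, "spin": -0.3}]
end [0.2503 0.0997 0.6995] zt [ 0.079 -0.022 -0.997] yt [-0.084  0.996 -0.028]
```

Request:
servo_tool --commands '[{"x": 0.001,"y": 0.004,"z": -0.04,"spin": -0.3},{"x": 0.002,"y": 0.004,"z": -0.041,"spin": -0.3},{"x": 0.001,"y": 0.005,"z": -0.04,"spin": -0.3},{"x": 0.002,"y": 0.004,"z": -0.04,"spin": -0.3},{"x": 0.007,"y": 0.018,"z": -0.031,"spin": -0.3},{"x": 0.008,"y": 0.017,"z": -0.031,"spin": -0.3},{"x": 0.007,"y": 0.018,"z": -0.031,"spin": -0.3},{"x": 0.008,"y": 0.018,"z": -0.032,"spin": -0.3},{"x": 0.007,"y": 0.018,"z": -0.031,"spin": -0.3},{"x": 0.007,"y": 0.017,"z": -0.031,"spin": -0.3}]'

```text
t: 10.5
eef_pos: [0.3786, -0.199, 0.3792]
eef_rot: [-178.7, 4.3, -178.4]
wrist_force: [0.7, -0.7, -4.1]
grip_width: 0.263
grip_force: 114.1
```

Request:
servo_tool --commands '[{"x": 0.009,"y": 0.027,"z": -0.03,"spin": -0.3},{"x": 0.008,"y": 0.027,"z": -0.031,"spin": -0.3},{"x": 0.009,"y": 0.027,"z": -0.03,"spin": -0.3},{"x": 0.008,"y": 0.027,"z": -0.031,"spin": -0.3},{"x": 0.008,"y": 0.027,"z": -0.03,"spin": -0.3},{"x": 0.008,"y": 0.027,"z": -0.031,"spin": -0.3},{"x": 0.008,"y": 0.027,"z": -0.03,"spin": -0.3},{"x": 0.008,"y": 0.028,"z": -0.031,"spin": -0.3},{"x": 0.008,"y": 0.027,"z": -0.03,"spin": -0.3},{"x": 0.007,"y": 0.027,"z": -0.031,"spin": -0.3}]'

```text
t: 11.5
eef_pos: [0.2602, 0.0732, 0.6705]
eef_rot: [-178.4, 4.3, -175.4]
wrist_force: [1.0, 0.0, -2.3]
grip_width: 0.257
grip_force: 114.0
```

```bash
python3 -c "
from plan import *
info();mallet()"
```

```text
11.5 q [  2.8  -8.2  50.   -2.  133.9 -93.1] p [0.2602 0.0732 0.6705] rpy [-178.43    4.3  -175.4 ] zt [ 0.077 -0.021 -0.997] xt [-0.994 -0.08  -0.075] yt [-0.078  0.997 -0.027] F [ 1.   0.  -2.3] w 22.0
mallet o [0.3197 0.0797 0.63  ] z [0.004 0.008 1.   ] ang to axis 35.3 tilt 0.5 z needed [-0.572 -0.041  0.819] face rel top along axis 0.4602 lateral [-0.0442  0.0767 -0.0279]
```

Request:
servo_tool --commands '[{"x": 0,"y": 0,"z": -0.05,"spin": 0},{"x": 0,"y": 0,"z": -0.05,"spin": 0},{"x": 0,"y": 0,"z": -0.05,"spin": 0},{"x": 0,"y": 0,"z": -0.05,"spin": 0},{"x": 0,"y": 0,"z": -0.05,"spin": 0},{"x": 0,"y": 0,"z": -0.05,"spin": 0},{"x": 0,"y": 0,"z": -0.05,"spin": 0},{"x": 0,"y": 0,"z": 0,"spin": 0}]'

```text
t: 12.3
eef_pos: [0.2166, 0.0733, 0.8095]
eef_rot: [-177.8, 12.4, -175.1]
wrist_force: [0.2, 0.1, -3.3]
grip_width: 0.262
grip_force: 115.1
```

```bash
python3 -c "
from plan import *
info();mallet()"
```

```text
12.3 q [  4.4  -0.4  12.6  -4.9 155.3 -94.9] p [0.2166 0.0733 0.8095] rpy [-177.84   12.36 -175.1 ] zt [ 0.216 -0.019 -0.976] xt [-0.973 -0.083 -0.214] yt [-0.077  0.996 -0.037] F [ 0.2  0.1 -3.3] w 22.4
mallet o [0.2811 0.0801 0.7778] z [-0.137  0.006  0.991] ang to axis 27.2 tilt 7.9 z needed [-0.572 -0.041  0.819] face rel top along axis 0.6033 lateral [-0.097   0.0781 -0.0427]
```

Request:
servo_tool --commands '[{"x": -0.025,"y": -0.003,"z": -0.042,"spin": 0},{"x": -0.025,"y": -0.003,"z": -0.042,"spin": 0},{"x": -0.025,"y": -0.003,"z": -0.042,"spin": 0},{"x": -0.025,"y": -0.003,"z": -0.042,"spin": 0},{"x": -0.025,"y": -0.003,"z": -0.042,"spin": 0},{"x": -0.025,"y": -0.003,"z": -0.042,"spin": 0},{"x": 0,"y": 0,"z": 0,"spin": 0}]'

```text
t: 13.0
eef_pos: [0.2322, 0.0371, 0.8118]
eef_rot: [-179.9, 13.3, -175.2]
wrist_force: [0.4, 0.3, -3.4]
grip_width: 0.263
grip_force: 115.1
```

```bash
python3 -c "
from plan import *
info();mallet()"
```

```text
13.0 q [ -15.5   -0.9   12.6   10.8  155.3 -100. ] p [0.2322 0.0371 0.8118] rpy [-179.88   13.35 -175.24] zt [ 0.23   0.017 -0.973] xt [-0.97  -0.081 -0.231] yt [-0.083  0.997 -0.002] F [ 0.4  0.3 -3.4] w 22.4
mallet o [0.2971 0.0454 0.7813] z [-0.151 -0.03   0.988] ang to axis 26.3 tilt 8.8 z needed [-0.572 -0.041  0.819] face rel top along axis 0.5985 lateral [-0.1092  0.0439 -0.0431]
```

```bash
cat > sim.py <<'E'
from kin import *
p=S.x
lo=np.array([-43.1,12.63,6.08]);hi=np.array([119.4,154.4,155.33])
def step(q,dr,dz,w):
    r,z,P,_=fk(q,p)
    f=lambda x:[fk(x,p)[0]-r-dr,fk(x,p)[1]-z-dz,w*(fk(x,p)[2]-P)]
    return least_squares(f,np.clip(q,lo+1e-6,hi-1e-6),bounds=(lo,hi)).x
def run(q,ang,n,w,e=.05,tool=False):
    for i in range(n):
        P=fk(q,p)[2]
        a=np.radians(ang)+(P-np.pi if tool else 0)   # ang from vertical, outward +
        q=step(q,e*np.sin(a),e*np.cos(a),w)
    return q
if __name__=="__main__":
    for w in(.1,.2,.3,.5,.7,1):
        a=run(np.array([16.2,12.64,155.3]),-45,3,w);b=run(np.array([-8.2,50,133.9]),0,7,w,tool=True)
        print(w,a.round(1),a.sum().round(1),'(9.2 177)',b.round(1),b.sum().round(1),'(167.5)')
    for w in (.3,.6):
      for q0 in ([15.,12.65,150.],[30,12.65,135],[0,12.65,155],[8,12.65,150]):
        for ang in(-60,-30,0,30,60,90):
            q=run(np.array(q0,float),ang,8,w);f=fk(q,p);print(w,q0,ang,q.round(1),'dP',(q.sum()-sum(q0)).round(1),'r %.2f z %.2f'%f[:2])
E
python3 sim.py
```

```text
0.1 [  2.8  12.6 150.1] 165.5 (9.2 177) [-16.1  12.6 130.4] 126.9 (167.5)
0.2 [  5.4  12.6 155.3] 173.4 (9.2 177) [-10.4  12.6 141.6] 143.9 (167.5)
0.3 [  5.4  15.7 155.3] 176.4 (9.2 177) [ -5.3  12.6 150.8] 158.0 (167.5)
0.5 [  5.2  20.  155.3] 180.5 (9.2 177) [ -1.4  12.6 155.3] 166.6 (167.5)
0.7 [  5.1  21.7 155.3] 182.1 (9.2 177) [ -0.2  14.8 155.3] 169.9 (167.5)
1 [  5.1  22.7 155.3] 183.1 (9.2 177) [  0.   17.3 155.3] 172.7 (167.5)
0.3 [15.0, 12.65, 150.0] -60 [-12.9  19.6 155.3] dP -15.6 r 0.08 z 0.81
0.3 [15.0, 12.65, 150.0] -30 [ -6.8  12.6 148.9] dP -23.0 r 0.18 z 0.84
0.3 [15.0, 12.65, 150.0] 0 [ -0.5  12.6 131.1] dP -34.4 r 0.35 z 0.87
0.3 [15.0, 12.65, 150.0] 30 [  9.3  12.6 119.1] dP -36.6 r 0.53 z 0.84
0.3 [15.0, 12.65, 150.0] 60 [ 19.8  12.6 114.3] dP -31.0 r 0.68 z 0.75
0.3 [15.0, 12.65, 150.0] 90 [ 29.2  12.6 116.8] dP -19.1 r 0.75 z 0.62
0.3 [30, 12.65, 135] -60 [  6.9  13.4 155.3] dP -2.0 r 0.30 z 0.77
0.3 [30, 12.65, 135] -30 [  6.2  12.6 138.8] dP -20.0 r 0.39 z 0.80
0.3 [30, 12.65, 135] 0 [ 11.7  12.6 120. ] dP -33.3 r 0.56 z 0.82
0.3 [30, 12.65, 135] 30 [ 21.2
[... 1868 characters left out ...]
5] -30 [-13.   13.8 155.3] dP -11.5 r 0.07 z 0.84
0.6 [0, 12.65, 155] 0 [ -4.8  12.6 151.5] dP -8.3 r 0.18 z 0.83
0.6 [0, 12.65, 155] 30 [  4.3  12.6 141.2] dP -9.5 r 0.35 z 0.81
0.6 [0, 12.65, 155] 60 [ 13.1  12.6 134. ] dP -7.9 r 0.50 z 0.76
0.6 [0, 12.65, 155] 90 [ 19.8  12.6 131.5] dP -3.8 r 0.58 z 0.70
0.6 [8, 12.65, 150] -60 [-18.3  27.2 155.3] dP -6.4 r 0.02 z 0.79
0.6 [8, 12.65, 150] -30 [ -7.7  14.3 155.3] dP -8.7 r 0.13 z 0.83
0.6 [8, 12.65, 150] 0 [  0.5  12.6 148.2] dP -9.3 r 0.27 z 0.82
0.6 [8, 12.65, 150] 30 [  9.6  12.6 137.4] dP -10.9 r 0.44 z 0.78
0.6 [8, 12.65, 150] 60 [ 18.8  12.6 129.6] dP -9.7 r 0.58 z 0.72
0.6 [8, 12.65, 150] 90 [ 26.3  12.6 126.2] dP -5.6 r 0.67 z 0.64
```

```bash
python3 - <<'E'
from sim import *
f=lambda x:[fk(x,p)[0]-np.sqrt(.575**2-p[6]**2),fk(x,p)[1]-.631,fk(x,p)[2]-np.pi]
q1=least_squares(f,[20,30,130],bounds=(lo,hi)).x
for w in(.2,.3,.4,.5,.6):
    print(w,'A',q1.round(1),run(q1,0,6,w,tool=True).round(1),'(15.1 12.7 145.8)','B',run(np.array([11,38.9,135.4]),0,4,w,tool=True).round(1),'(16.2 12.6 155.3)','C',run(np.array([16.2,12.64,155.3]),-45,3,w,e=.0495).round(1),'(9.2 12.6 155.3)','D',run(np.array([-.4,12.64,155.3]),18+12,6,w,tool=True).round(1))
    q=q1
    for i in range(6):
        q=run(q,0,1,w,tool=True);print(q.round(1),end=' ')
    print()
E
```

```text
0.2 A [ 23.8  16.8 139.5] [  6.6  12.6 128.3] (15.1 12.7 145.8) B [ 11.8  12.6 144.2] (16.2 12.6 155.3) C [  5.5  12.6 155.3] (9.2 12.6 155.3) D [-13.   12.6 125.1]
[ 22.5  12.6 139.8] [ 19.3  12.6 137. ] [ 16.1  12.6 134.5] [ 12.9  12.6 132.2] [  9.8  12.6 130.1] [  6.6  12.6 128.3] 
0.3 A [ 23.8  16.8 139.5] [  9.9  12.6 135.7] (15.1 12.7 145.8) B [ 14.2  12.6 149.3] (16.2 12.6 155.3) C [  5.5  15.6 155.3] (9.2 12.6 155.3) D [ -7.3  12.6 136.6]
[ 23.   12.6 141.2] [ 20.5  12.6 140. ] [ 17.9  12.6 138.8] [ 15.2  12.6 137.7] [ 12.6  12.6 136.7] [  9.9  12.6 135.7] 
0.4 A [ 23.8  16.8 139.5] [ 12.4  12.6 140.8] (15.1 12.7 145.8) B [ 15.4  12.6 151.8] (16.2 12.6 155.3) C [  5.3  18.3 155.3] (9.2 12.6 155.3) D [ -3.6  12.6 143.4]
[ 23.4  12.6 142. ] [ 21.2  12.6 141.8] [ 19.   12.6 141.5] [ 16.8  12.6 141.3] [ 14.6  12.6 141. ] [ 12.4  12.6 140.8] 
0.5 A [ 23.8  16.8 139.5] [ 14.   12.6 143.8] (15.1 12.7 145.8) B [ 16.1  12.6 153.1] (16.2 12.6 155.3) C [  5.3  19.9 155.3] (9.2 12.6 155.3) D [ -1.7  12.6 146.9]
[ 23.5  12.6 142.5] [ 21.6  12.6 142.8] [ 19.7  12.6 143. ] [ 17.8  12.6 143.3] [ 15.8  12.6 143.6] [ 14.   12.6 143.8] 
0.6 A [ 23.8  16.8 139.5] [ 14.9  12.6 145.6] (15.1 12.7 145.8) B [ 16.4  12.6 153.8] (16.2 12.6 155.3) C [  5.2  20.9 155.3] (9.2 12.6 155.3) D [ -0.5  12.6 148.8]
[ 23.6  12.6 142.7] [ 21.8  12.6 143.4] [ 20.1  12.6 143.9] [ 18.3  12.6 144.5] [ 16.6  12.6 145.1] [ 14.9  12.6 145.6]
```

```bash
python3 -c "
from plan import *
s=robot.state();p,R=plan([[.3,.08,.72],[.40,.11,.66]],spin=0,step=.042)
d=.048*np.array([np.sin(.45),0,np.cos(.45)]);print('push',R.T@d)"
```

```text
[{"x": -0.016, "y": 0.012, "z": 0.035, "spin": 0.0}, {"x": -0.016, "y": 0.013, "z": 0.035, "spin": 0.0}, {"x": -0.016, "y": 0.012, "z": 0.036, "spin": 0.0}, {"x": -0.029, "y": 0.008, "z": 0.027, "spin": 0.0}, {"x": -0.028, "y": 0.007, "z": 0.027, "spin": 0.0}, {"x": -0.029, "y": 0.007, "z": 0.028, "spin": 0.0}]
end [0.4005 0.11   0.6597] zt [ 0.23   0.017 -0.973] yt [-0.083  0.997 -0.002]
push [-0.03022123 -0.0018127  -0.03724771]
```

Request:
servo_tool --commands '[{"x": -0.016,"y": 0.012,"z": 0.035,"spin": 0},{"x": -0.016,"y": 0.013,"z": 0.035,"spin": 0},{"x": -0.016,"y": 0.012,"z": 0.036,"spin": 0},{"x": -0.029,"y": 0.008,"z": 0.027,"spin": 0},{"x": -0.028,"y": 0.007,"z": 0.027,"spin": 0},{"x": -0.029,"y": 0.007,"z": 0.028,"spin": 0}]'

```text
t: 13.6
eef_pos: [0.4007, 0.1121, 0.6587]
eef_rot: [-179.9, 13.3, -175.0]
wrist_force: [0.2, 0.2, -2.8]
grip_width: 0.259
grip_force: 114.9
```

```bash
python3 -c "
from plan import *
info();mallet()"
```

```text
13.6 q [  6.5  -1.8  48.1  -0.5 120.4 -88.9] p [0.4007 0.1121 0.6587] rpy [-179.86   13.32 -174.97] zt [ 0.23   0.018 -0.973] xt [-0.969 -0.085 -0.23 ] yt [-0.087  0.996 -0.002] F [ 0.2  0.2 -2.8] w 22.2
mallet o [0.4656 0.1207 0.6282] z [-0.15  -0.031  0.988] ang to axis 26.3 tilt 8.8 z needed [-0.572 -0.041  0.819] face rel top along axis 0.3736 lateral [-0.1607  0.1057 -0.0631]
```

Request:
servo_tool --commands '[{"x": -0.03,"y": -0.002,"z": -0.037,"spin": 0},{"x": -0.03,"y": -0.002,"z": -0.037,"spin": 0},{"x": -0.03,"y": -0.002,"z": -0.037,"spin": 0},{"x": -0.03,"y": -0.002,"z": -0.037,"spin": 0},{"x": 0,"y": 0,"z": 0,"spin": 0}]'

```text
t: 14.1
eef_pos: [0.4566, 0.1045, 0.757]
eef_rot: [179.9, 15.4, -175.1]
wrist_force: [-0.1, 0.1, -3.0]
grip_width: 0.266
grip_force: 115.0
```

```bash
python3 -c "
from plan import *
info();mallet()"
```

```text
14.1 q [  4.1  12.3  12.7   0.5 139.7 -90.4] p [0.4566 0.1045 0.757 ] rpy [ 179.88   15.37 -175.09] zt [ 0.264  0.025 -0.964] xt [-0.961 -0.082 -0.265] yt [-0.086  0.996  0.002] F [-0.1  0.1 -3. ] w 22.7
mallet o [0.5225 0.1132 0.7288] z [-0.185 -0.038  0.982] ang to axis 24.2 tilt 10.9 z needed [-0.572 -0.041  0.819] face rel top along axis 0.4237 lateral [-0.2603  0.0937 -0.0917]
```

Request:
servo_tool --commands '[{"x": -0.012,"y": 0,"z": -0.047,"spin": 0},{"x": -0.012,"y": 0,"z": -0.047,"spin": 0},{"x": -0.012,"y": 0,"z": -0.047,"spin": 0},{"x": -0.012,"y": 0,"z": -0.047,"spin": 0},{"x": -0.012,"y": 0,"z": -0.047,"spin": 0},{"x": 0,"y": 0,"z": 0,"spin": 0}]'

```text
t: 14.7
eef_pos: [0.3793, 0.0859, 0.8097]
eef_rot: [179.2, 22.4, -175.2]
wrist_force: [0.1, -0.6, -2.8]
grip_width: 0.264
grip_force: 115.2
```

```bash
python3 -c "
from plan import *
info();mallet()"
```

```text
14.7 q [-1.00e-01  5.10e+00  1.26e+01  4.10e+00  1.40e+02 -9.14e+01] p [0.3793 0.0859 0.8097] rpy [ 179.2    22.35 -175.16] zt [ 0.378  0.046 -0.925] xt [-0.922 -0.078 -0.38 ] yt [-0.09   0.996  0.013] F [ 0.1 -0.6 -2.8] w 22.5
mallet o [0.4481 0.0953 0.7898] z [-0.301 -0.059  0.952] ang to axis 17.4 tilt 17.9 z needed [-0.572 -0.041  0.819] face rel top along axis 0.517 lateral [-0.2431  0.0822 -0.0527]
```

Request:
servo_tool --commands '[{"x": -0.028,"y": 0.004,"z": -0.04,"spin": 0},{"x": -0.028,"y": 0.004,"z": -0.04,"spin": 0},{"x": -0.028,"y": 0.004,"z": -0.04,"spin": 0},{"x": -0.028,"y": 0.004,"z": -0.04,"spin": 0},{"x": -0.028,"y": 0.004,"z": -0.04,"spin": 0},{"x": -0.028,"y": 0.004,"z": -0.04,"spin": 0},{"x": 0,"y": 0,"z": 0,"spin": 0}]'

```text
t: 15.4
eef_pos: [0.3763, 0.0927, 0.8467]
eef_rot: [178.1, 31.3, -175.3]
wrist_force: [-0.9, -0.4, -3.4]
grip_width: 0.264
grip_force: 115.1
```

```bash
python3 -c "
from plan import *
info();mallet()"
```

```text
15.4 q [ -1.2   2.   12.6   6.8 134.2 -90.2] p [0.3763 0.0927 0.8467] rpy [ 178.14   31.25 -175.35] zt [ 0.514  0.074 -0.854] xt [-0.852 -0.069 -0.519] yt [-0.098  0.995  0.028] F [-0.9 -0.4 -3.4] w 22.6
mallet o [0.4472 0.1029 0.8379] z [-0.443 -0.088  0.892] ang to axis 8.9 tilt 26.8 z needed [-0.572 -0.041  0.819] face rel top along axis 0.5566 lateral [-0.2756  0.0901 -0.0146]
```

Request:
servo_tool --commands '[{"x": -0.033,"y": 0.003,"z": -0.036,"spin": 0},{"x": -0.033,"y": 0.003,"z": -0.036,"spin": 0},{"x": -0.033,"y": 0.003,"z": -0.036,"spin": 0},{"x": -0.033,"y": 0.003,"z": -0.036,"spin": 0},{"x": -0.033,"y": 0.003,"z": -0.036,"spin": 0},{"x": 0,"y": 0,"z": 0,"spin": 0}]'

```text
t: 16.0
eef_pos: [0.3785, 0.0913, 0.8842]
eef_rot: [177.0, 39.5, -175.8]
wrist_force: [-0.8, -0.1, -4.4]
grip_width: 0.262
grip_force: 115.1
```

```bash
python3 -c "
from plan import *
info();o,M=mallet()
s=robot.state();R=rot(s);t,Rm=grasp0()
# hover: face 60 mm off top
p=TOP+.06*AX-R@t
print('tcp at hover',p.round(4)); plan([[.33,.06,.6],p+np.array([-.03,0,.09]),p],spin=0,step=.045)"
```

```text
16.0 q [ -5.4  -0.4  12.6  11.6 128.6 -90.2] p [0.3785 0.0913 0.8842] rpy [ 177.03   39.45 -175.82] zt [ 0.629  0.098 -0.771] xt [-0.77  -0.056 -0.635] yt [-0.106  0.994  0.04 ] F [-0.8 -0.1 -4.4] w 22.4
mallet o [0.4499 0.1018 0.8858] z [-0.564 -0.113  0.818] ang to axis 4.1 tilt 35.1 z needed [-0.572 -0.041  0.819] face rel top along axis 0.5943 lateral [-0.3042  0.0888  0.0285]
tcp at hover [0.4414 0.0051 0.2716]
[{"x": 0.031, "y": -0.005, "z": 0.027, "spin": 0.0}, {"x": 0.032, "y": -0.006, "z": 0.026, "spin": 0.0}, {"x": 0.031, "y": -0.005, "z": 0.027, "spin": 0.0}, {"x": 0.032, "y": -0.005, "z": 0.026, "spin": 0.0}, {"x": 0.031, "y": -0.006, "z": 0.027, "spin": 0.0}, {"x": 0.031, "y": -0.005, "z": 0.026, "spin": 0.0}, {"x": 0.032, "y": -0.005, "z": 0.027, "spin": 0.0}, {"x": 0.015, "y": -0.012, "z": 0.038, "spin": 0.0}, {"x": 0.015, "y": -0.013, "z": 0.038, "spin": 0.0}, {"x": 0.016, "y": -0.012, "z": 0.038, "spin": 0.0}]
[{"x": 0.015, "y": -0.012, "z": 0.039, "spin": 0.0}, {"x": 0.015, "y": -0.012, "z": 0.038, "spin": 0.0}, {"x": 0.016, "y": -0.012, "z": 0.038, "spin": 0.0}, {"x": 0.011, "y": -0.002, "z": 0.03, "spin": 0.0}, {"x": 0.011, "y": -0.003, "z": 0.029, "spin": 0.0}, {"x": 0.012, "y": -0.002, "z": 0.029, "spin": 0.0}]
end [0.4409 0.0049 0.2718] zt [ 0.629  0.098 -0.771] yt [-0.106  0.994  0.04 ]
```

Request:
servo_tool --commands '[{"x": 0.031,"y": -0.005,"z": 0.027,"spin": 0},{"x": 0.032,"y": -0.006,"z": 0.026,"spin": 0},{"x": 0.031,"y": -0.005,"z": 0.027,"spin": 0},{"x": 0.032,"y": -0.005,"z": 0.026,"spin": 0},{"x": 0.031,"y": -0.006,"z": 0.027,"spin": 0},{"x": 0.031,"y": -0.005,"z": 0.026,"spin": 0},{"x": 0.032,"y": -0.005,"z": 0.027,"spin": 0},{"x": 0.015,"y": -0.012,"z": 0.038,"spin": 0},{"x": 0.015,"y": -0.013,"z": 0.038,"spin": 0},{"x": 0.016,"y": -0.012,"z": 0.038,"spin": 0}]'

```text
t: 17.0
eef_pos: [0.3736, 0.0332, 0.496]
eef_rot: [177.1, 39.2, -175.8]
wrist_force: [0.8, -0.5, -3.6]
grip_width: 0.263
grip_force: 115.2
```

Request:
servo_tool --commands '[{"x": 0.015,"y": -0.012,"z": 0.039,"spin": 0},{"x": 0.015,"y": -0.012,"z": 0.038,"spin": 0},{"x": 0.016,"y": -0.012,"z": 0.038,"spin": 0},{"x": 0,"y": 0,"z": 0,"spin": 0}]'

```text
t: 17.4
eef_pos: [0.4101, 0.008, 0.3681]
eef_rot: [176.5, 38.2, -176.1]
wrist_force: [-1.4, 1.8, -4.4]
grip_width: 0.264
grip_force: 114.9
```

```bash
python3 - <<'E'
from plan import *
c=eyes.capture("scene");W=cloud(c);np.savez("s3.npz",W=W,color=c["color"])
c2=eyes.capture("wrist");np.savez("w3.npz",W=cloud(c2),color=c2["color"])
info();mallet()
a=cv2.resize(c["color"][100:260,180:380],(400,320));b=cv2.resize(c2["color"],(400,320))
cv2.imwrite("pics/h3.png",np.hstack([a,b])[...,::-1])
E
```

```text
17.5 q [ -30.5  -23.   112.4   27.3   61.3 -132.7] p [0.4141 0.007  0.3781] rpy [ 176.93   39.17 -175.84] zt [ 0.625  0.099 -0.774] xt [-0.773 -0.056 -0.632] yt [-0.106  0.993  0.042] F [ 0.6  0.3 -3.1] w 22.5
mallet o [0.4855 0.0176 0.3792] z [-0.559 -0.114  0.821] ang to axis 4.2 tilt 34.8 z needed [-0.572 -0.041  0.819] face rel top along axis 0.1624 lateral [-0.0386  0.0037  0.003 ]
```

View pics/h3.png

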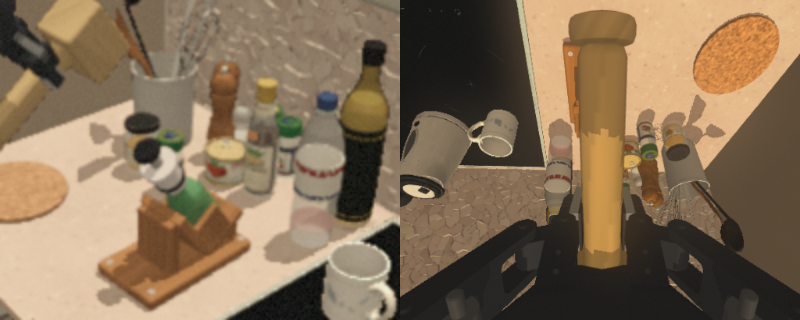

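The scene crop shows the tilted mallet (upper left) up-slant of the plunger (148,155 in crop), and the wrist view shows the handle held straight. Checking the held pose and plunger numerically.

```bash
python3 - <<'E'
from plan import *
s=robot.state();R=rot(s);t,Rm=grasp0();M=R@Rm;o=s['eef_pos']+R@t
d=np.load("s3.npz");W=d["W"];C=d["color"].astype(int)
L=(W-o)@M
m=np.isfinite(W[...,0])&(abs(L[...,0])<.045)&(abs(L[...,1])<.05)&(L[...,2]>-.03)&(L[...,2]<.11)&(C[...,0]-C[...,2]>40)
Q=L[m];print(len(Q),np.percentile(Q,[1,5,50,95,99],axis=0).round(4).tolist())
sx=Q[(Q[:,0]<-.01)&(Q[:,1]<-.02)];print('side y',np.median(Q[Q[:,1]<-.02][:,1]))
# plunger head: points in plunger frame
X=np.array([cy*.8192,sy*.8192,.5736]);Yv=np.cross(AX,X);B=np.c_[X,Yv,AX]
for f in("s3","scene","side","w1"):
    d=np.load(f+".npz");P=(d["W"]-TOP)@B;C=d["color"].astype(int)
    mm=np.isfinite(P[...,0])&(np.hypot(P[...,0],P[...,1])<.03)&(abs(P[...,2])<.03)
    top=P[mm&(np.hypot(P[...,0],P[...,1])<.015)&(P[...,2]>-.012)];dk=P[mm&(C.max(-1)<90)]
    print(f,len(top),np.percentile(top[:,2],[20,50,80]).round(4) if len(top) else '','dark',len(dk),np.percentile(dk,[5,50,95],axis=0).round(4).tolist() if len(dk) else '')
E
```

```text
1264 [[-0.0426, -0.0343, 0.0013], [-0.0373, -0.0332, 0.0076], [-0.0118, -0.0292, 0.0665], [0.0181, 0.018, 0.0822], [0.0209, 0.0235, 0.083]]
side y -0.03129697760436731
s3 80 [-0.0028 -0.0014 -0.0002] dark 138 [[-0.0132, -0.02, -0.0083], [0.0008, -0.007, -0.0021], [0.017, 0.0111, 0.0003]]
scene 78 [-0.0029 -0.0017  0.    ] dark 140 [[-0.014, -0.0192, -0.0082], [0.0013, -0.0073, -0.002], [0.0166, 0.0114, 0.0011]]
side 45 [-0.0051 -0.0029 -0.0007] dark 44 [[-0.0091, -0.0168, -0.0061], [0.002, -0.0055, -0.0032], [0.0131, 0.0099, 0.0008]]
w1 197 [-0.0048 -0.0041 -0.0033] dark 337 [[-0.0142, -0.0151, -0.0065], [0.0022, 0.0007, -0.0044], [0.0176, 0.0157, -0.0027]]
```

```bash
python3 - <<'E'
from plan import *
s=robot.state();R=rot(s);t,Rm=grasp0();M=R@Rm
tgt=lambda h:TOP+h*AX-R@t+.004*M[:,0]
p,_=plan([tgt(.04)],step=.04)
print('dir per 10mm',(R.T@(-.01*AX)).round(4))
E
```

```text
[{"x": 0.011, "y": -0.003, "z": 0.03, "spin": 0.0}, {"x": 0.011, "y": -0.002, "z": 0.03, "spin": 0.0}, {"x": 0.011, "y": -0.003, "z": 0.029, "spin": 0.0}, {"x": 0.01, "y": -0.002, "z": 0.03, "spin": 0.0}]
end [0.4563 0.0065 0.2583] zt [ 0.625  0.099 -0.774] yt [-0.106  0.993  0.042]
dir per 10mm [ 0.0007 -0.0005  0.01  ]
```

Request:
servo_tool --commands '[{"x": 0.011,"y": -0.003,"z": 0.03,"spin": 0},{"x": 0.011,"y": -0.002,"z": 0.03,"spin": 0},{"x": 0.011,"y": -0.003,"z": 0.029,"spin": 0},{"x": 0.01,"y": -0.002,"z": 0.03,"spin": 0},{"x": 0,"y": 0,"z": 0,"spin": 0},{"x": 0,"y": 0,"z": 0,"spin": 0}]'

```text
t: 18.1
eef_pos: [0.4584, 0.006, 0.2619]
eef_rot: [177.1, 39.5, -175.7]
wrist_force: [-0.0, -0.3, -2.5]
grip_width: 0.263
grip_force: 115.2
```

```bash
python3 - <<'E'
from plan import *
info();o,M=mallet();print(((o-TOP)@M).round(4))
c=eyes.capture("side");c2=eyes.capture("scene")
a=cv2.resize(c2["color"][130:230,200:325],(400,320));b=cv2.resize(c["color"][150:250,190:315],(400,320))
cv2.imwrite("pics/h4.png",np.hstack([a,b])[...,::-1])
E
```

```text
18.1 q [ -24.9  -14.   124.6   33.5   39.9 -140.7] p [0.4584 0.006  0.2619] rpy [ 177.11   39.48 -175.68] zt [ 0.629  0.098 -0.771] xt [-0.77  -0.058 -0.636] yt [-0.107  0.993  0.039] F [-0.  -0.3 -2.5] w 22.5
mallet o [0.5298 0.0167 0.2635] z [-0.564 -0.113  0.818] ang to axis 4.1 tilt 35.1 z needed [-0.572 -0.041  0.819] face rel top along axis 0.0423 lateral [-0.0083 -0.0002  0.0006]
[0.0083 0.0028 0.0422]
```

View pics/h4.png

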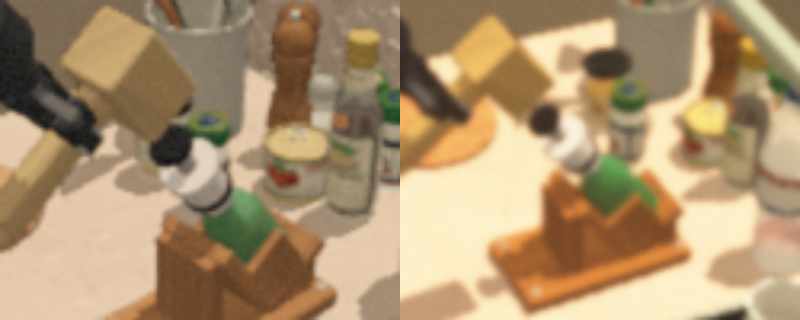

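Mallet face is parallel over the plunger's black head (scene crop 172,145), a bit upslope. Striking.

Request:
servo_tool --commands '[{"x": 0.003,"y": -0.001,"z": 0.015,"spin": 0},{"x": 0.003,"y": -0.001,"z": 0.025,"spin": 0},{"x": 0.002,"y": -0.001,"z": 0.026,"spin": 0},{"x": 0,"y": 0,"z": 0,"spin": 0},{"x": 0,"y": 0,"z": 0,"spin": 0}]'

```text
t: 18.7
eef_pos: [0.4928, 0.0095, 0.2045]
eef_rot: [177.0, 39.4, -175.7]
wrist_force: [-0.6, -0.3, -4.4]
grip_width: 0.261
grip_force: 115.2
```

```bash
python3 -c "
from plan import *
info();mallet()"
```

```text
18.7 q [ -20.9   -6.1  128.5   41.7   28.4 -148.4] p [0.4928 0.0095 0.2045] rpy [ 177.03   39.36 -175.71] zt [ 0.628  0.099 -0.772] xt [-0.771 -0.058 -0.634] yt [-0.107  0.993  0.04 ] F [-0.6 -0.3 -4.4] w 22.3
mallet o [0.5642 0.0201 0.2059] z [-0.562 -0.114  0.819] ang to axis 4.2 tilt 35.0 z needed [-0.572 -0.041  0.819] face rel top along axis -0.0247 lateral [-0.0037  0.0008  0.0003]
```

Request:
servo_tool --commands '[{"x": 0,"y": 0,"z": 0.004,"spin": 0},{"x": 0,"y": 0,"z": 0.003,"spin": 0}]'

```text
t: 18.9
eef_pos: [0.4969, 0.0098, 0.1993]
eef_rot: [177.1, 39.4, -175.7]
wrist_force: [-6.5, -2.3, 2.1]
grip_width: 0.262
grip_force: 116.2
```

Request:
servo_tool --commands '[{"x": 0,"y": 0,"z": 0.002,"spin": 0},{"x": 0,"y": 0,"z": 0,"spin": 0}]'

```text
t: 19.1
eef_pos: [0.4976, 0.01, 0.1981]
eef_rot: [177.2, 39.5, -175.7]
wrist_force: [-15.8, -4.4, 10.0]
grip_width: 0.262
grip_force: 118.5
```

```bash
python3 -c "
from plan import *
info();mallet()"
```

```text
19.1 q [ -20.3   -5.1  129.    43.2   26.9 -149.7] p [0.4976 0.01   0.1981] rpy [ 177.19   39.47 -175.66] zt [ 0.629  0.097 -0.771] xt [-0.77  -0.058 -0.636] yt [-0.107  0.994  0.038] F [-15.8  -4.4  10. ] w 22.4
mallet o [0.569  0.0206 0.1997] z [-0.564 -0.112  0.818] ang to axis 4.0 tilt 35.1 z needed [-0.572 -0.041  0.819] face rel top along axis -0.0325 lateral [-0.004   0.0009  0.0004]
```

Request:
servo_tool --commands '[{"x": 0,"y": 0,"z": -0.04,"spin": 0},{"x": 0,"y": 0,"z": -0.04,"spin": 0},{"x": 0.005,"y": 0,"z": -0.04,"spin": 0},{"x": 0,"y": 0,"z": 0,"spin": 0}]'

```text
t: 19.5
eef_pos: [0.4182, -0.0032, 0.291]
eef_rot: [177.5, 39.7, -175.6]
wrist_force: [0.5, -1.4, -3.7]
grip_width: 0.261
grip_force: 115.2
```

```bash
cat > kin3.py <<'E'
import numpy as np
from scipy.optimize import least_squares
from scipy.spatial.transform import Rotation as Ro
# q(6), p(3), rpy(3)
D=[[66.06,15.848,86.296,0,77.96,-6.93,.16796,.54936,.2304,-179.895,-.01,162.99],
[63.48,15.137,12.663,1.886,145.808,-7.903,.13489,.44089,.7268,173.536,0,163.005],
[-.08,-1.666,59.955,7.014,119.338,-85.2,.38567,.10767,.57403,173.839,2.044,178.579],
[-76.7,11,38.9,4.5,135.4,-122.1,.1895,-.4143,.6174,174.28,-2.64,138.57],
[-79.4,16.2,12.6,8.7,155.3,-120.4,.165,-.3796,.7187,174.45,-1.2,138.78],
[-81.1,9.2,12.6,10,155.3,-120.5,.1454,-.311,.7635,178.38,4.57,138.44],
[-44.4,22.9,106.4,3.1,46.6,-135,.458,-.3306,.0402,-178.86,4.57,178.62],
[-15.5,-.9,12.6,10.8,155.3,-100,.2322,.0371,.8118,-179.88,13.35,-175.24],
[-1.2,2,12.6,6.8,134.2,-90.2,.3763,.0927,.8467,178.14,31.25,-175.35],
[-5.4,-.4,12.6,11.6,128.6,-90.2,.3785,.0913,.8842,177.03,39.45,-175.82],
[-30.5,-23,112.4,27.3,61.3,-132.7,.4141,.007,.3781,176.93,39.17,-175.84],
[-20.3,-5.1,129,43.2,26.9,-149.7,.4976,.01,.1981,177.19,39.47,-175.66]]
D=np.array(D)
A=lambda ax,v:Ro.from_euler(ax,v,degrees=True).as_matrix()
def fk(q,k,s4=1,s6=1):
    a,d,h,L1,ex,L2,L3,c,ty=k
    R=A('z',q[0]);p=R@np.array([a,d,h]);R=R@A('y',q[1]);p=p+R[:,2]*L1;R=R@A('y',q[2]);p=p+R@np.array([ex,0,L2])
    R=R@A('z',s4*q[3])@A('y',q[4]);p=p+R@np.array([ty,0,L3]);R=R@A('z',s6*q[5]+c*57.3)
    return p,R
def fit(s4,s6):
    tg=[A('xyz',x[9:]) for x in D]
    def res(k):
        o=[]
        for x,T in zip(D,tg):
            p,R=fk(x[:6],k,s4,s6);o+=[*(p-x[6:9]),*(.1*Ro.from_matrix(R.T@T).as_rotvec())]
        return o
    best=None
    for c in(0,1.57,3.14,-1.57):
        r=least_squares(res,[0,.06,.143,.62,.06,.42,.36,c,0],loss='soft_l1',f_scale=.01)
        if best is None or r.cost<best.cost: best=r
    return best
if __name__=="__main__":
    for s4 in(1,-1):
        for s6 in(1,-1):
            r=fit(s4,s6);print(s4,s6,r.cost,np.abs(r.fun).max().round(4),r.x.round(4).tolist())
E
python3 kin3.py; python3 -c "
from plan import *
info();mallet()"
```

```text
1 1 1.158575908167503e-06 0.0007 [-0.0, 0.0693, 0.1371, 0.6299, 0.0604, 0.421, 0.365, 1.5709, 0.0]
1 -1 0.009818346491856353 0.23 [-0.0, 0.0693, 0.1371, 0.6299, 0.0604, 0.421, 0.365, 3.5944, 0.0]
-1 1 0.011452774369870375 0.2128 [0.0013, 0.1265, 0.2349, 0.4422, 0.0469, 0.4251, 0.2929, 1.4595, -0.0464]
-1 -1 0.01747254244278928 0.2412 [0.0013, 0.1265, 0.2349, 0.4422, 0.0469, 0.4251, 0.2929, 3.6525, -0.0464]
19.5 q [ -32.4  -20.2  123.7   33.4   49.4 -143.7] p [ 0.4182 -0.0032  0.291 ] rpy [ 177.53   39.74 -175.58] zt [ 0.633  0.092 -0.768] xt [-0.767 -0.059 -0.639] yt [-0.105  0.994  0.033] F [ 0.5 -1.4 -3.7] w 22.3
mallet o [0.4897 0.0072 0.2928] z [-0.568 -0.107  0.816] ang to axis 3.7 tilt 35.3 z needed [-0.572 -0.041  0.819] face rel top along axis 0.0897 lateral [ 0.0081 -0.0066 -0.001 ]
```

```bash
cat > sol.py <<'E'
from kin3 import *
K=[0,.0693,.1371,.6299,.0604,.421,.365,np.pi/2,0]
LO=np.array([-165.64,-43.16,12.63,-67.54,6.08,-154.97]);HI=np.array([165.64,119.46,154.43,247.53,155.33,154.97])
VM=.07*np.array([147.25,147.25,180,180,180,180])
def err(q,P,R,w):
    p,r=fk(q,K);return np.r_[P-p,w*Ro.from_matrix(R@r.T).as_rotvec()]
def jac(q,w):
    J=np.zeros((6,6));p0,R0=fk(q,K)
    for i in range(6):
        d=q.copy();d[i]+=.05;p,R=fk(d,K);J[:3,i]=(p-p0)/.05;J[3:,i]=w*Ro.from_matrix(R@R0.T).as_rotvec()/.05
    return J*57.2958
def solve(q,P,R,mode,w,lam,n):
    if mode=='lsq':
        return least_squares(lambda x:err(x,P,R,w),np.clip(q,LO+1e-5,HI-1e-5),bounds=(LO,HI),max_nfev=60).x
    x=q.copy()
    for _ in range(n):
        e=err(x,P,R,w)
        if np.linalg.norm(e)<1e-5: break
        J=jac(x,w);free=np.ones(6,bool)
        while True:
            dq=np.zeros(6);Jf=J[:,free];dq[free]=np.degrees(Jf.T@np.linalg.solve(Jf@Jf.T+lam**2*np.eye(6),e))
            if mode=='dls': break
            bad=free&(((x<=LO+1e-6)&(dq<0))|((x>=HI-1e-6)&(dq>0)))
            if not bad.any(): break
            free&=~bad
        x=np.clip(x+dq,LO,HI)
    return x
def row(q,r,mode,w,lam,n):
    p,R=fk(q,K);P=p+R@np.array(r[:3]);T=R@A('z',r[3] if len(r)>3 else 0)
    x=solve(q,P,T,mode,w,lam,n);s=np.max(abs(x-q)/VM);return q+(x-q)/max(1,s)
def rows(q,rs,*a):
    q=np.array(q,float)
    for r in rs:q=row(q,r,*a)
    return q
if __name__=="__main__":
    T=[([-79.4,16.2,12.63,8.7,155.3,-120.4],[(.032,.018,-.033)]*3,'-81.1 9.2 12.6 10 155.3 -120.5'),
    ([2.8,-8.2,50,-2,133.9,-93.1],[(0,0,-.05)]*7,'4.4 -.4 12.6 -4.9 155.3 -94.9'),
    ([4.4,-.4,12.63,-4.9,155.3,-94.9],[(-.025,-.003,-.042)]*6,'-15.5 -.9 12.6 10.8 155.3 -100'),
    ([-.1,5.1,12.63,4.1,140,-91.4],[(-.028,.004,-.04)]*6,'-1.2 2 12.6 6.8 134.2 -90.2')]
    for a in [('dls',1,.05,20),('dls',1,.1,20),('dls',.3,.05,20),('dls',.5,.05,50),('dls',1,.02,50),('act',1,.05,30),('act',.5,.05,30),('act',.3,.05,30),('lsq',.6,0,0),('lsq',.3,0,0)]:
        print(a)
        for q,r,t in T: print('   ',rows(q,r,*a).round(1),'|',t)
E
time python3 sol.py
```

```text
('dls', 1, 0.05, 20)
    [ -83.3   17.4   12.6   20.7  155.3 -111. ] | -81.1 9.2 12.6 10 155.3 -120.5
    [   4.9   27.9   12.6  -42.4  155.3 -135.2] | 4.4 -.4 12.6 -4.9 155.3 -94.9
    [   5.    37.9   12.6  -58.7  155.3 -148.9] | -15.5 -.9 12.6 10.8 155.3 -100
    [  0.9  45.1  12.6  51.2 155.3 -37. ] | -1.2 2 12.6 6.8 134.2 -90.2
('dls', 1, 0.1, 20)
    [ -83.8   12.9   12.6   15.2  155.3 -117.5] | -81.1 9.2 12.6 10 155.3 -120.5
    [   4.1   18.    12.6  -16.6  155.3 -108.2] | 4.4 -.4 12.6 -4.9 155.3 -94.9
    [   2.5   27.7   12.6  -20.1  155.3 -114.1] | -15.5 -.9 12.6 10.8 155.3 -100
    [  0.9  35.4  12.6  19.9 155.3 -72.6] | -1.2 2 12.6 6.8 134.2 -90.2
('dls', 0.3, 0.05, 20)
    [ -84.    16.4   12.6   21.4  155.3 -110.9] | -81.1 9.2 12.6 10 155.3 -120.5
    [   5.5   26.8   12.6  -39.6  155.3 -132.9] | 4.4 -.4 12.6 -4.9 155.3 -94.9
    [   5.6   36.1   12.6  -55.4  155.3 -146.5] | -15.5 -.9 12.6 10.8 155.3 -100
    [ -1.2  41.5  12.6  56.4 155.3 -33.5] | -1.2 2 12.6 6.8 134.2 -90.2
('dls', 0.5, 0.05, 50)
    [ -83.5   17.1   12.6   20.9  155.3 -111. ] | -81.1 9.2 12.6 10 155
[... 1565 characters left out ...]
, 0)
    [ -84.1    5.    21.4    9.3  155.3 -124.4] | -81.1 9.2 12.6 10 155.3 -120.5
    [ 5.000e+00 -1.000e-01  1.310e+01 -5.300e+00  1.553e+02 -9.460e+01] | 4.4 -.4 12.6 -4.9 155.3 -94.9
    [ -5.8  -0.9  12.6   3.2 149.3 -97.5] | -15.5 -.9 12.6 10.8 155.3 -100
    [ -1.5   1.6  12.6   7.1 134.1 -90.3] | -1.2 2 12.6 6.8 134.2 -90.2
('lsq', 0.3, 0, 0)
    [ -85.9    4.9   16.8   12.5  155.3 -122.9] | -81.1 9.2 12.6 10 155.3 -120.5
    [-10.1  -5.7  12.6  10.1 152.1 -95.1] | 4.4 -.4 12.6 -4.9 155.3 -94.9
    [-34.3  -7.4  12.6  32.7 143.6 -97.2] | -15.5 -.9 12.6 10.8 155.3 -100
    [-17.3  -4.7  12.6  24.  122.9 -90.3] | -1.2 2 12.6 6.8 134.2 -90.2
real	0m19.741s
user	0m19.674s
sys	0m0.142s
```

```bash
cat > srch.py <<'E'
from sol import *
import sys,multiprocessing as mp
a=('act',.6,.05,15)
q0=np.array([-32.4,-20.2,123.7,33.4,49.4,-143.7])
p0,R0=fk(q0,K)
pg=np.array([.458,-.3306,.0402]);Rg=A('xyz',[-178.86,4.57,178.62]);RM=Rg.T@A('z',-1.3);tM=Rg.T@(np.array([.518,-.330,0])-pg)
def mz(q): p,R=fk(q,K);return (R@RM)[:,2]
def goto(q,P,R,n=12):
    p,_=fk(q,K)
    for i in range(n): q=solve(q,p+(P-p)*(i+1)/n,R,'act',.6,.02,15)
    return q
def trial(seed):
    r=np.random.default_rng(seed)
    P=np.array([r.uniform(.2,.45),r.uniform(-.35,.35),r.uniform(.2,.7)]);sp=r.choice([0,45,90])
    q=solve(q0,p0,R0@A('z',sp),'act',.6,.02,60) if sp else q0
    q=goto(q,P,R0@A('z',sp))
    if np.linalg.norm(err(q,P,R0@A('z',sp),.6))>.01: return None
    u=r.normal(size=3);u/=np.linalg.norm(u);s=q.copy()
    for i in range(7):
        p,R=fk(q,K);q=row(q,R.T@(u*.048),*a)
    RMs=RM if not sp else A('z',-sp)@RM
    p,R=fk(q,K);z=(R@RMs)[:,2]
    return np.degrees(np.arccos(z[2])),sp,P.round(2).tolist(),u.round(2).tolist(),s.round(0).tolist(),q.round(0).tolist(),p.round(2).tolist(),z.round(2).tolist()
if __name__=="__main__":
    with mp.Pool() as pool: o=[x for x in pool.map(trial,range(int(sys.argv[1]))) if x]
    o.sort(key=lambda x:x[0]);print(len(o))
    for x in o[:12]: print(x)
E
nproc; export OMP_NUM_THREADS=1; time timeout 300 python3 srch.py 500
```

```text
4
406
(np.float64(24.391738416637477), np.int64(0), [0.38, 0.0, 0.28], [-0.54, -0.83, -0.15], [-41.0, -25.0, 127.0, 36.0, 56.0, -151.0], [-60.0, -20.0, 119.0, 25.0, 65.0, -155.0], [0.33, -0.15, 0.28], [-0.41, 0.03, 0.91])
(np.float64(26.62339958530973), np.int64(45), [0.3, 0.05, 0.27], [0.4, 0.9, -0.15], [-50.0, -38.0, 131.0, 36.0, 68.0, -109.0], [17.0, -20.0, 129.0, -9.0, 41.0, -24.0], [0.32, 0.13, 0.22], [-0.44, -0.07, 0.89])
(np.float64(26.989638001626673), np.int64(45), [0.28, -0.02, 0.34], [-0.43, -0.53, -0.73], [-116.0, -39.0, 122.0, 36.0, 117.0, -155.0], [-89.0, -6.0, 133.0, 35.0, 64.0, -155.0], [0.26, -0.19, 0.15], [-0.44, -0.12, 0.89])
(np.float64(27.30918433789595), np.int64(45), [0.36, 0.0, 0.27], [-0.87, 0.09, -0.49], [-45.0, -27.0, 129.0, 37.0, 57.0, -110.0], [-99.0, -34.0, 141.0, 30.0, 86.0, -155.0], [0.25, -0.01, 0.17], [-0.45, -0.11, 0.89])
(np.float64(27.52476417858488), np.int64(90), [0.43, 0.21, 0.22], [0.11, -0.5, -0.86], [26.0, -7.0, 127.0, -29.0, 24.0, 44.0], [8.0, 9.0, 137.0, -68.0, 6.0, 71.0], [0.47, 0.1, 0.07], [-0.46, 0.01, 0.89])
(np.float64(27.545794487884
[... 824 characters left out ...]
-0.04, 0.88])
(np.float64(28.047719528293275), np.int64(45), [0.25, -0.21, 0.34], [-0.53, 0.84, -0.13], [-103.0, -16.0, 115.0, 37.0, 96.0, -155.0], [-116.0, -41.0, 121.0, 27.0, 121.0, -155.0], [0.24, 0.02, 0.32], [-0.44, -0.17, 0.88])
(np.float64(28.08859095248893), np.int64(0), [0.31, 0.02, 0.57], [-0.61, -0.79, -0.05], [-70.0, -33.0, 88.0, 42.0, 109.0, -146.0], [-85.0, -14.0, 71.0, 38.0, 119.0, -155.0], [0.28, -0.2, 0.62], [-0.46, -0.1, 0.88])
(np.float64(28.150647872179185), np.int64(0), [0.33, 0.03, 0.27], [-0.9, 0.27, 0.33], [-48.0, -33.0, 131.0, 37.0, 63.0, -155.0], [7.0, -43.0, 123.0, 1.0, 67.0, -88.0], [0.18, 0.1, 0.3], [-0.46, -0.09, 0.88])
real	0m44.983s
user	2m48.039s
sys	0m0.208s
```

```bash
cat > beam.py <<'E'
from srch import *
import pickle,time
def ok(p):
    x,y,z=p;r=np.hypot(x,y)
    return -.15<x<.47 and abs(y)<.6 and .2<z<.95 and r>.22 and not(x>.34 and -.2<y<.2 and z<.32) and not(x>.4 and z>.8)
def start(seed):
    r=np.random.default_rng(seed)
    P=np.array([r.uniform(-.1,.45),r.uniform(-.5,.5),r.uniform(.22,.8)])
    if not ok(P): return None
    sp=r.choice([0,40,80,120,160]);R=R0@A('z',sp)
    q=q0
    for i in range(4): q=solve(q,p0,R0@A('z',sp*(i+1)/4),'act',.6,.02,20)
    q=goto(q,P,R)
    if np.linalg.norm(err(q,P,R,.6))>.01: return None
    return (sp,P,q)
def mzq(q,S): return (fk(q,K)[1]@A('z',-S)@RM)[:,2]
def expand(args):
    st,seed=args;r=np.random.default_rng(seed);q,S,hist=st;out=[]
    p,R=fk(q,K)
    for k in range(10):
        u=r.normal(size=3);u/=np.linalg.norm(u);sp=r.choice([0,0,0,8,-8]);t=R.T@u*.048;x=q
        rr=(*t.round(3),float(sp));good=True
        for i in range(4):
            x=row(x,rr,*a)
            if not ok(fk(x,K)[0]): good=False;break
        if not good: continue
        # spin actually achieved about tool z is part of pose: mallet fixed in tool
        z=(fk(x,K)[1]@RM)[:,2]
        out.append((np.degrees(np.arccos(z[2])),(x,S,hist+[rr])))
    return out
if __name__=="__main__":
    with mp.Pool() as pool:
        T0=time.time();s=[x for x in pool.map(start,range(240)) if x];print(len(s))
        B=[(q,0,[('start',sp,P.round(3).tolist(),q.round(1).tolist())]) for sp,P,q in s][:120]
        for lev in range(9):
            o=sum(pool.map(expand,[(b,1000*lev+i) for i,b in enumerate(B)],chunksize=2),[])
            o.sort(key=lambda x:x[0]);
            # keep diversity: max 3 children per start
            B=[];cnt={}
            for v,b in o:
                h=str(b[2][0]);cnt[h]=cnt.get(h,0)+1
                if cnt[h]<=4: B.append(b)
                if len(B)>=60: break
            print(lev,[round(x[0],1) for x in o[:4]],time.time()-T0,flush=True)
            if time.time()-T0>330: break
        pickle.dump(o[:20],open('beam.pkl','wb'))
        for v,b in o[:2]:
            print(v,b[0].round(1),fk(b[0],K)[0].round(3))
            for h in b[2]: print('  ',h)
E
timeout 500 python3 beam.py
```

```text
162
0 [np.float64(25.8), np.float64(26.9), np.float64(27.5), np.float64(32.0)] 29.833025693893433
1 [np.float64(15.3), np.float64(16.1), np.float64(17.7), np.float64(20.9)] 44.185346364974976
2 [np.float64(10.5), np.float64(12.5), np.float64(12.9), np.float64(13.0)] 63.13838195800781
3 [np.float64(2.3), np.float64(2.5), np.float64(3.7), np.float64(5.5)] 77.68028450012207
4 [np.float64(1.9), np.float64(2.5), np.float64(3.1), np.float64(3.2)] 92.24030804634094
5 [np.float64(0.2), np.float64(0.2), np.float64(1.9), np.float64(2.0)] 105.92840075492859
6 [np.float64(0.2), np.float64(0.2), np.float64(0.2), np.float64(0.2)] 120.46542358398438
7 [np.float64(0.2), np.float64(0.2), np.float64(0.2), np.float64(0.2)] 133.69840788841248
8 [np.float64(0.1), np.float64(0.2), np.float64(0.2), np.float64(0.2)] 145.8249671459198
0.10662168232064236 [ -97.9   -7.5  109.4    3.7   75.2 -155. ] [ 0.045 -0.345  0.252]
   ('start', np.int64(40), [0.398, -0.423, 0.378], [-78.1, 6.3, 89.8, 40.1, 83.1, -138.2])
   (np.float64(0.04), np.float64(-0.025), np.float64(-0.01), -8.0)
   (np.float64(0.035), np.float64
[... 613 characters left out ...]
 ]
   ('start', np.int64(40), [0.398, -0.423, 0.378], [-78.1, 6.3, 89.8, 40.1, 83.1, -138.2])
   (np.float64(0.04), np.float64(-0.025), np.float64(-0.01), -8.0)
   (np.float64(0.035), np.float64(-0.019), np.float64(-0.027), -8.0)
   (np.float64(0.031), np.float64(-0.031), np.float64(0.021), 0.0)
   (np.float64(0.036), np.float64(-0.012), np.float64(0.03), -8.0)
   (np.float64(0.042), np.float64(-0.001), np.float64(-0.023), 0.0)
   (np.float64(-0.009), np.float64(0.013), np.float64(0.045), 8.0)
   (np.float64(0.043), np.float64(0.012), np.float64(-0.017), 0.0)
   (np.float64(0.033), np.float64(-0.004), np.float64(-0.035), 0.0)
   (np.float64(-0.019), np.float64(0.043), np.float64(0.009), 0.0)
```

```bash
cat > tr.py <<'E'
from srch import *
import json
def show(q,macros):
    for m,n in macros:
        for i in range(n):
            q=row(q,m,*a)
        p,R=fk(q,K);z=(R@RM)[:,2];o=p+R@tM;kn=p+R@(tM+RM@np.array([-.165,0,.055]))
        print(m,n,'q',q.round(0),'p',p.round(3),'mz',z.round(3),'tilt',np.degrees(np.arccos(z[2])).round(1),'head',o.round(2),'knob',kn.round(2))
    return q
E
python3 - <<'E'
from tr import *
from plan import plan
p,R=plan([[.38,-.1,.36],[.398,-.423,.378]],spin=40,step=.042)
q=solve(q0,p0,R0@A('z',20),'act',.6,.02,40);q=goto(q,p,R);print(q.round(1))
show(q,[((.04,-.025,-.01,-8),4),((.035,-.019,-.027,-8),4),((.031,-.031,.021,0),4),((.036,-.012,.03,-8),4),((.042,-.001,-.023,0),4),((-.009,.013,.045,8),4)])
E
```

```text
[{"x": -0.003, "y": -0.03, "z": -0.029, "spin": 3.6}, {"x": -0.005, "y": -0.03, "z": -0.028, "spin": 3.6}, {"x": -0.007, "y": -0.029, "z": -0.029, "spin": 3.6}, {"x": -0.008, "y": -0.04, "z": -0.004, "spin": 3.6}, {"x": -0.011, "y": -0.038, "z": -0.004, "spin": 3.6}, {"x": -0.013, "y": -0.038, "z": -0.004, "spin": 3.6}, {"x": -0.015, "y": -0.038, "z": -0.004, "spin": 3.6}, {"x": -0.018, "y": -0.036, "z": -0.004, "spin": 3.6}, {"x": -0.02, "y": -0.035, "z": -0.004, "spin": 3.6}, {"x": -0.023, "y": -0.033, "z": -0.004, "spin": 3.6}]
[{"x": -0.024, "y": -0.032, "z": -0.004, "spin": 3.6}]
end [ 0.3985 -0.4227  0.3779] zt [ 0.633  0.092 -0.768] yt [0.408 0.804 0.433]
[ -78.1    6.3   89.8   40.1   83.  -138.6]
(0.04, -0.025, -0.01, -8) 4 q [ -78.    6.   85.   30.   88. -155.] p [ 0.35  -0.431  0.386] mz [-0.436 -0.113  0.893] tilt 26.8 head [ 0.42 -0.44  0.37] knob [ 0.25 -0.4   0.36]
(0.035, -0.019, -0.027, -8) 4 q [ -71.    9.   59.   21.  106. -155.] p [ 0.36  -0.448  0.519] mz [-0.269 -0.061  0.961] tilt 16.0 head [ 0.43 -0.44  0.5 ] knob [ 0.25 -0.45  0.5 ]
(0.031, -0.031, 0.021, 0) 4 q [ -74.   17.   60.   17.  100. -155.] p [ 0.338 -0.552  0.428] mz [-0.219 -0.065  0.974] tilt 13.2 head [ 0.41 -0.55  0.4 ] knob [ 0.23 -0.54  0.42]
(0.036, -0.012, 0.03, -8) 4 q [ -60.   19.   68.    5.   87. -155.] p [ 0.418 -0.522  0.329] mz [-0.035  0.023  0.999] tilt 2.4 head [ 0.48 -0.52  0.29] knob [ 0.31 -0.53  0.34]
(0.042, -0.001, -0.023, 0) 4 q [ -67.   12.   68.    2.   96. -155.] p [ 0.304 -0.502  0.41 ] mz [0.021 0.041 0.999] tilt 2.7 head [ 0.36 -0.5   0.37] knob [ 0.2  -0.5   0.43]
(-0.009, 0.013, 0.045, 8) 4 q [ -60.   15.   88.    1.   72. -117.] p [ 0.361 -0.471  0.23 ] mz [-0.003  0.003  1.   ] tilt 0.2 head [ 0.41 -0.5   0.19] knob [ 0.27 -0.41  0.24]
```

Request:
servo_tool --commands '[{"x": -0.003,"y": -0.03,"z": -0.029,"spin": 3.6},{"x": -0.005,"y": -0.03,"z": -0.028,"spin": 3.6},{"x": -0.007,"y": -0.029,"z": -0.029,"spin": 3.6},{"x": -0.008,"y": -0.04,"z": -0.004,"spin": 3.6},{"x": -0.011,"y": -0.038,"z": -0.004,"spin": 3.6},{"x": -0.013,"y": -0.038,"z": -0.004,"spin": 3.6},{"x": -0.015,"y": -0.038,"z": -0.004,"spin": 3.6},{"x": -0.018,"y": -0.036,"z": -0.004,"spin": 3.6},{"x": -0.02,"y": -0.035,"z": -0.004,"spin": 3.6},{"x": -0.023,"y": -0.033,"z": -0.004,"spin": 3.6}]'

```text
t: 20.5
eef_pos: [0.3995, -0.383, 0.3669]
eef_rot: [152.5, 29.1, 141.9]
wrist_force: [0.0, -0.0, -3.0]
grip_width: 0.256
grip_force: 115.3
```

```bash
cat >> tr.py <<'E'
def now():
    from plan import info
    s=info();q=np.array(s['joint_pos'],float);q=np.clip(q,LO,HI);p,R=fk(q,K);z=(R@RM)[:,2];print('model p',p.round(4),'mz',z.round(3),'tilt',np.degrees(np.arccos(z[2])).round(1));return q
E
python3 - <<'E'
from tr import *
from h import *
c=eyes.capture("scene")
d=np.load("s3.npz")
cv2.imwrite("pics/pl5.png",cv2.resize(c["color"][150:250,210:320],(440,400))[...,::-1])
W=cloud(c)
import plan as pl
X=np.array([pl.cy*.8192,pl.sy*.8192,.5736]);B=np.c_[X,np.cross(pl.AX,X),pl.AX];P=(W-pl.TOP)@B
top=P[np.isfinite(P[...,0])&(np.hypot(P[...,0],P[...,1])<.014)&(abs(P[...,2])<.06)];print('plunger top rel',np.percentile(top[:,2],[50,80,95]).round(4))
q=now()
for sp in(0,):
  for m in((.04,-.025,-.01,-8.),(0.,0.,0.,-8.),(.03,-.02,0,-8.),(.04,-.02,-.02,-8.)): show(q,[(m,6)])
E
```

```text
plunger top rel [-0.0293 -0.0287 -0.028 ]
20.55 q [ -76.6    3.9   93.8   39.6   80.6 -141.6] p [ 0.4002 -0.392   0.3666] rpy [152.78  29.38 141.54] zt [ 0.626  0.087 -0.775] xt [-0.682  0.542 -0.491] yt [0.377 0.836 0.399] F [ 1.2 -8.5 -3.1] w 22.2
model p [ 0.4004 -0.3919  0.3667] mz [-0.577 -0.146  0.803] tilt 36.5
(0.04, -0.025, -0.01, -8.0) 6 q [ -69.    3.   82.   21.   87. -155.] p [ 0.371 -0.4    0.4  ] mz [-0.301 -0.037  0.953] tilt 17.7 head [ 0.44 -0.4   0.38] knob [ 0.27 -0.39  0.38]
(0.0, 0.0, 0.0, -8.0) 6 q [ -58.    5.   79.   27.   82. -155.] p [ 0.498 -0.352  0.44 ] mz [-0.437 -0.045  0.899] tilt 26.0 head [ 0.57 -0.34  0.43] knob [ 0.4  -0.36  0.41]
(0.03, -0.02, 0, -8.0) 6 q [ -63.    5.   85.   21.   80. -155.] p [ 0.419 -0.391  0.368] mz [-0.323 -0.027  0.946] tilt 18.9 head [ 0.49 -0.39  0.35] knob [ 0.32 -0.39  0.35]
(0.04, -0.02, -0.02, -8.0) 6 q [ -71.    1.   78.   23.   94. -155.] p [ 0.35  -0.38   0.456] mz [-0.322 -0.048  0.945] tilt 19.0 head [ 0.42 -0.38  0.44] knob [ 0.25 -0.37  0.44]
```

View pics/pl5.png

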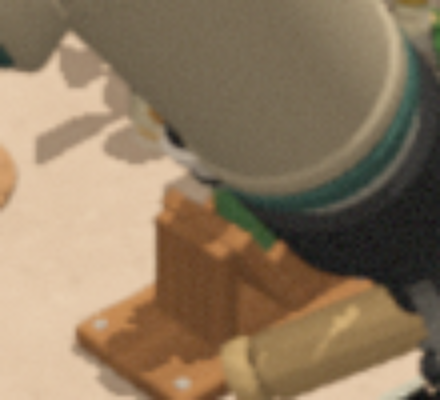

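The wrist hides most of the corker here (only a bit of plunger at 175,140); plunger height reads about −29 mm, to be rechecked. Now untilting.

Request:
servo_tool --commands '[{"x": 0.04,"y": -0.025,"z": -0.01,"spin": -8},{"x": 0.04,"y": -0.025,"z": -0.01,"spin": -8},{"x": 0.04,"y": -0.025,"z": -0.01,"spin": -8},{"x": 0.04,"y": -0.025,"z": -0.01,"spin": -8},{"x": 0.04,"y": -0.025,"z": -0.01,"spin": -8},{"x": 0,"y": 0,"z": 0,"spin": 0}]'

```text
t: 21.15
eef_pos: [0.3696, -0.3865, 0.3932]
eef_rot: [174.4, 25.2, 172.3]
wrist_force: [0.3, -0.6, -3.6]
grip_width: 0.261
grip_force: 115.2
```

```bash
python3 - <<'E'
from tr import *
q=now()
for m in((.04,-.025,-.01,-8.),(.03,-.02,0,-8.),(.03,-.03,.0,-8.),(.036,-.012,.03,-8.),(.03,-.03,.015,-8.),(.035,-.02,.015,-8.)): show(q,[(m,6)])
E
```

```text
21.15 q [ -71.     2.3   85.6   25.1   86.  -154.9] p [ 0.3696 -0.3865  0.3932] rpy [174.38  25.2  172.27] zt [ 0.433  0.04  -0.9  ] xt [-0.897  0.122 -0.426] yt [0.092 0.992 0.089] F [ 0.3 -0.6 -3.6] w 22.2
model p [ 0.3697 -0.3864  0.3933] mz [-0.362 -0.069  0.93 ] tilt 21.6
(0.04, -0.025, -0.01, -8.0) 6 q [ -51.    6.   69.    2.   93. -155.] p [ 0.415 -0.383  0.456] mz [-0.074  0.132  0.988] tilt 8.7 head [ 0.48 -0.37  0.42] knob [ 0.31 -0.4   0.47]
(0.03, -0.02, 0, -8.0) 6 q [ -48.    6.   75.    2.   86. -155.] p [ 0.449 -0.368  0.407] mz [-0.093  0.141  0.986] tilt 9.7 head [ 0.51 -0.35  0.37] knob [ 0.35 -0.4   0.42]
(0.03, -0.03, 0.0, -8.0) 6 q [ -50.   12.   68.    3.   89. -155.] p [ 0.466 -0.427  0.416] mz [-0.083  0.13   0.988] tilt 8.9 head [ 0.53 -0.42  0.38] knob [ 0.36 -0.45  0.43]
(0.036, -0.012, 0.03, -8.0) 6 q [ -44.    8.  101.   -2.   58. -155.] p [ 0.434 -0.339  0.214] mz [-0.066  0.191  0.979] tilt 11.7 head [ 0.49 -0.32  0.17] knob [ 0.33 -0.37  0.23]
(0.03, -0.03, 0.015, -8.0) 6 q [ -49.   13.   78.    0.   76. -155.] p [ 0.477 -0.433  0.324] mz [-0.062  0.16   0.985] tilt 9.9 head [ 0.54 -0.42  0.28] knob [ 0.37 -0.46  0.34]
(0.035, -0.02, 0.015, -8.0) 6 q [ -47.    7.   88.   -1.   72. -155.] p [ 0.441 -0.372  0.309] mz [-0.063  0.173  0.983] tilt 10.6 head [ 0.5  -0.36  0.27] knob [ 0.34 -0.4   0.32]
```

```bash
cat > b2.py <<'E'
from beam import *
from tr import show
def expand2(args):
    (q,hist),seed=args;r=np.random.default_rng(seed);out=[];p,R=fk(q,K)
    for k in range(14):
        u=r.normal(size=3);u/=np.linalg.norm(u);sp=float(r.choice([0,-8,-5,5]));rr=(*((R.T@u)*r.choice([.02,.045])).round(3).tolist(),sp);x=q;g=True
        for i in range(3):
            x=row(x,rr,*a)
            if not ok(fk(x,K)[0]): g=False;break
        if g: out.append((np.degrees(np.arccos((fk(x,K)[1]@RM)[2,2])),(x,hist+[rr])))
    return out
if __name__=="__main__":
    from plant import robot
    q=np.clip(np.array(robot.state()['joint_pos'],float),LO,HI);B=[(q,[])]*20;T0=time.time()
    with mp.Pool() as pool:
        for lev in range(5):
            o=sum(pool.map(expand2,[(b,777*lev+i) for i,b in enumerate(B)],chunksize=2),[]);o.sort(key=lambda x:x[0]);B=[b for v,b in o[:40]]
            print(lev,[round(x[0],1) for x in o[:3]],time.time()-T0,flush=True)
            if lev in(2,3,4): show(q,[(m,3) for m in o[0][1][1]])
            if o[0][0]<1: break
E
python3 b2.py
```

```text
0 [np.float64(12.1), np.float64(12.6), np.float64(13.0)] 6.896758556365967
1 [np.float64(8.2), np.float64(8.4), np.float64(8.4)] 19.05358910560608
2 [np.float64(6.3), np.float64(6.8), np.float64(6.9)] 30.064798593521118
(0.038, -0.022, -0.009, -5.0) 3 q [ -67.    3.   79.   17.   90. -155.] p [ 0.36  -0.402  0.415] mz [-0.243 -0.015  0.97 ] tilt 14.1 head [ 0.43 -0.4   0.39] knob [ 0.26 -0.4   0.4 ]
(0.03, -0.015, 0.03, -5.0) 3 q [ -58.    6.   86.    9.   78. -155.] p [ 0.391 -0.403  0.328] mz [-0.131  0.055  0.99 ] tilt 8.2 head [ 0.46 -0.4   0.3 ] knob [ 0.29 -0.41  0.33]
(0.033, -0.02, -0.023, 0.0) 3 q [ -64.    6.   78.    6.   87. -155.] p [ 0.332 -0.441  0.389] mz [-0.078  0.078  0.994] tilt 6.3 head [ 0.4  -0.44  0.35] knob [ 0.23 -0.44  0.4 ]
3 [np.float64(5.9), np.float64(5.9), np.float64(5.9)] 41.24507808685303
(0.038, -0.022, -0.009, -5.0) 3 q [ -67.    3.   79.   17.   90. -155.] p [ 0.36  -0.402  0.415] mz [-0.243 -0.015  0.97 ] tilt 14.1 head [ 0.43 -0.4   0.39] knob [ 0.26 -0.4   0.4 ]
(0.03, -0.015, 0.03, -5.0) 3 q [ -58.    6.   86.    9.   78. -155.] p [ 0.391 -0.4
[... 732 characters left out ...]
1, 0.0) 3 q [ -63.   -9.   90.   10.   88. -155.] p [ 0.299 -0.291  0.41 ] mz [-0.156  0.062  0.986] tilt 9.7 head [ 0.36 -0.29  0.38] knob [ 0.19 -0.29  0.41]
(0.043, 0.005, -0.013, 0.0) 3 q [ -67.  -15.   92.    7.   94. -155.] p [ 0.228 -0.247  0.425] mz [-0.095  0.089  0.992] tilt 7.5 head [ 0.29 -0.25  0.39] knob [ 0.12 -0.24  0.43]
(0.027, -0.001, -0.036, 5.0) 3 q [ -85.  -19.   81.    9.  110. -155.] p [ 0.145 -0.228  0.518] mz [-0.092  0.071  0.993] tilt 6.6 head [ 0.21 -0.25  0.48] knob [ 0.04 -0.2   0.52]
(0.026, -0.032, 0.017, 0.0) 3 q [ -86.  -15.   86.    5.  102. -155.] p [ 0.124 -0.295  0.466] mz [-0.032  0.073  0.997] tilt 4.6 head [ 0.18 -0.32  0.43] knob [ 0.03 -0.26  0.47]
```

```bash
cat > b3.py <<'E'
from b2 import *
def st(seed):
    r=np.random.default_rng(seed);q=np.clip(np.array(QS),LO,HI);p,R=fk(q,K);P=np.array([r.uniform(.1,.4),r.uniform(-.55,-.3),r.uniform(.3,.6)])
    if not ok(P): return None
    x=goto(q,P,R,6)
    return (x,[('go',P.round(3).tolist())]) if np.linalg.norm(err(x,P,R,.6))<.003 else None
if __name__!="__main__": 
    from plant import robot
    QS=robot.state()['joint_pos'].tolist()
if __name__=="__main__":
    from plant import robot
    QS=robot.state()['joint_pos'].tolist();T0=time.time()
    with mp.Pool() as pool:
        B=[b for b in pool.map(st,range(60)) if b];print(len(B))
        for lev in range(4):
            o=sum(pool.map(expand2,[(b,777*lev+i) for i,b in enumerate(B)],chunksize=2),[]);o.sort(key=lambda x:x[0]);B=[b for v,b in o[:50]]
            print(lev,[round(x[0],1) for x in o[:3]],time.time()-T0,flush=True)
            for v,b in o[:2]: print('  ',b[1],b[0].round(0),fk(b[0],K)[0].round(3))
            if o[0][0]<1.5: break
E
python3 b3.py
```

```text
17
0 [np.float64(12.9), np.float64(13.5), np.float64(13.8)] 7.046517848968506
   [('go', [0.386, -0.358, 0.338]), (0.012, -0.043, -0.005, -8.0)] [ -58.   10.   75.   14.   83. -155.] [ 0.454 -0.431  0.379]
   [('go', [0.354, -0.51, 0.467]), (0.037, -0.014, 0.021, -8.0)] [ -66.   16.   60.   17.   97. -155.] [ 0.421 -0.508  0.442]
1 [np.float64(7.6), np.float64(9.6), np.float64(9.6)] 20.25378966331482
   [('go', [0.354, -0.51, 0.467]), (0.037, -0.014, 0.021, -8.0), (0.038, 0.003, 0.024, -5.0)] [ -58.   13.   72.    9.   87. -155.] [ 0.432 -0.46   0.373]
   [('go', [0.334, -0.399, 0.513]), (0.04, -0.01, 0.019, -5.0), (0.038, -0.022, -0.008, -5.0)] [ -64.    4.   68.   12.  100. -155.] [ 0.357 -0.398  0.484]
2 [np.float64(5.6), np.float64(6.2), np.float64(6.4)] 33.729703187942505
   [('go', [0.354, -0.51, 0.467]), (0.037, -0.014, 0.021, -8.0), (0.038, 0.003, 0.024, -5.0), (0.033, -0.019, -0.024, 0.0)] [ -64.   13.   62.    7.   97. -155.] [ 0.37  -0.502  0.437]
   [('go', [0.354, -0.51, 0.467]), (0.037, -0.014, 0.021, -8.0), (0.038, 0.003, 0.024, -5.0), (0.008, 0.017, -0.007, -5.0)] [ -49.    8.   74.    4.   88. -155.] [ 0.448 -0.375  0.393]
3 [np.float64(4.4), np.float64(4.6), np.float64(4.6)] 45.18569254875183
   [('go', [0.354, -0.51, 0.467]), (0.037, -0.014, 0.021, -8.0), (0.038, 0.003, 0.024, -5.0), (0.033, -0.019, -0.024, 0.0), (0.02, -0.04, 0.001, -5.0)] [ -61.   23.   46.    3.  104. -155.] [ 0.42  -0.576  0.449]
   [('go', [0.354, -0.51, 0.467]), (0.009, -0.0, 0.018, -8.0), (0.045, -0.002, 0.005, 0.0), (0.028, -0.027, 0.022, -5.0), (0.023, -0.026, -0.029, -5.0)] [ -58.   23.   41.    5.  108. -155.] [ 0.453 -0.548  0.479]
```

```bash
python3 - <<'E'
from plan import *
plan([[.354,-.51,.467]],step=.042)
E
```

```text
[{"x": -0.008, "y": -0.029, "z": -0.02, "spin": 0.0}, {"x": -0.008, "y": -0.03, "z": -0.019, "spin": 0.0}, {"x": -0.008, "y": -0.029, "z": -0.02, "spin": 0.0}, {"x": -0.008, "y": -0.029, "z": -0.019, "spin": 0.0}]
end [ 0.3537 -0.5096  0.4667] zt [ 0.433  0.04  -0.9  ] yt [0.092 0.992 0.089]
```

Request:
servo_tool --commands '[{"x": -0.008,"y": -0.029,"z": -0.02,"spin": 0},{"x": -0.008,"y": -0.03,"z": -0.019,"spin": 0},{"x": -0.008,"y": -0.029,"z": -0.02,"spin": 0},{"x": -0.008,"y": -0.029,"z": -0.019,"spin": 0},{"x": 0.037,"y": -0.014,"z": 0.021,"spin": -8},{"x": 0.037,"y": -0.014,"z": 0.021,"spin": -8},{"x": 0.037,"y": -0.014,"z": 0.021,"spin": -8},{"x": 0,"y": 0,"z": 0,"spin": 0}]'

```text
t: 21.95
eef_pos: [0.4222, -0.5051, 0.4347]
eef_rot: [179.2, 18.2, -177.9]
wrist_force: [0.5, 0.7, -3.4]
grip_width: 0.265
grip_force: 115.0
```

```bash
python3 - <<'E'
from tr import *
q=now()
show(q,[((.038,.003,.024,-5.),3),((.033,-.019,-.024,0.),3),((.02,-.04,.001,-5.),3)])
E
```

```text
21.95 q [ -65.7   15.9   60.8   17.3   96.8 -154.9] p [ 0.4222 -0.5051  0.4347] rpy [ 179.17   18.2  -177.87] zt [ 0.311  0.026 -0.95 ] xt [-0.949 -0.035 -0.312] yt [-0.042  0.999  0.014] F [ 0.5  0.7 -3.4] w 22.6
model p [ 0.4222 -0.5051  0.4346] mz [-0.234 -0.043  0.971] tilt 13.8
(0.038, 0.003, 0.024, -5.0) 3 q [ -59.   13.   72.   10.   87. -155.] p [ 0.433 -0.456  0.367] mz [-0.131  0.013  0.991] tilt 7.6 head [ 0.5  -0.45  0.33] knob [ 0.33 -0.47  0.37]
(0.033, -0.019, -0.024, 0.0) 3 q [ -64.   13.   63.    8.   97. -155.] p [ 0.371 -0.499  0.43 ] mz [-0.091  0.025  0.995] tilt 5.4 head [ 0.43 -0.5   0.4 ] knob [ 0.26 -0.5   0.44]
(0.02, -0.04, 0.001, -5.0) 3 q [ -61.   23.   47.    3.  103. -155.] p [ 0.42  -0.574  0.441] mz [-0.022  0.06   0.998] tilt 3.7 head [ 0.48 -0.57  0.4 ] knob [ 0.32 -0.58  0.45]
```

Request:
servo_tool --commands '[{"x": 0.038,"y": 0.003,"z": 0.024,"spin": -5},{"x": 0.038,"y": 0.003,"z": 0.024,"spin": -5},{"x": 0.038,"y": 0.003,"z": 0.024,"spin": -5},{"x": 0.033,"y": -0.019,"z": -0.024,"spin": 0},{"x": 0.033,"y": -0.019,"z": -0.024,"spin": 0},{"x": 0.033,"y": -0.019,"z": -0.024,"spin": 0},{"x": 0.02,"y": -0.04,"z": 0.001,"spin": -5},{"x": 0.02,"y": -0.04,"z": 0.001,"spin": -5},{"x": 0.02,"y": -0.04,"z": 0.001,"spin": -5},{"x": 0,"y": 0,"z": 0,"spin": 0}]'

```text
t: 22.95
eef_pos: [0.4188, -0.5798, 0.4424]
eef_rot: [-175.5, 6.2, -175.4]
wrist_force: [-1.4, 1.0, -4.5]
grip_width: 0.266
grip_force: 115.3
```

```bash
python3 - <<'E'
from tr import *
from plan import *
q=now()
# travel: inward, then around to the trivet side, spinning to keep j6 central
s=robot.state()
p,R=plan([[.36,-.3,.45],[.36,.0,.46],[.40,.28,.36]],spin=30,step=.042)
x=goto(q,p,R,25);print(x.round(1),(R@RM).round(3).tolist(),'head',(p+R@tM).round(3))
E
```

```text
22.95 q [ -61.7   23.5   46.2    3.9  103.6 -154.9] p [ 0.4188 -0.5798  0.4424] rpy [-175.49    6.16 -175.38] zt [ 0.113 -0.07  -0.991] xt [-0.991 -0.08  -0.107] yt [-0.072  0.994 -0.078] F [-1.4  1.  -4.5] w 22.7
model p [ 0.4188 -0.5798  0.4423] mz [-0.032  0.056  0.998] tilt 3.7
[{"x": 0.005, "y": 0.04, "z": -0.005, "spin": 1.3}, {"x": 0.006, "y": 0.04, "z": -0.005, "spin": 1.3}, {"x": 0.007, "y": 0.04, "z": -0.004, "spin": 1.3}, {"x": 0.008, "y": 0.04, "z": -0.005, "spin": 1.3}, {"x": 0.008, "y": 0.04, "z": -0.005, "spin": 1.3}, {"x": 0.01, "y": 0.039, "z": -0.005, "spin": 1.3}, {"x": 0.01, "y": 0.04, "z": -0.005, "spin": 1.3}, {"x": 0.003, "y": 0.037, "z": -0.004, "spin": 1.3}, {"x": 0.003, "y": 0.037, "z": -0.003, "spin": 1.3}, {"x": 0.005, "y": 0.037, "z": -0.004, "spin": 1.3}]
[{"x": 0.005, "y": 0.037, "z": -0.004, "spin": 1.3}, {"x": 0.006, "y": 0.037, "z": -0.004, "spin": 1.3}, {"x": 0.007, "y": 0.036, "z": -0.004, "spin": 1.3}, {"x": 0.008, "y": 0.037, "z": -0.004, "spin": 1.3}, {"x": 0.009, "y": 0.036, "z": -0.004, "spin": 1.3}, {"x": 0.006, "y": 0.036, "z": 0.011, "spin": 1.3}, {"x": 0.006, "y": 0.035, "z": 0.01, "spin": 1.3}, {"x": 0.008, "y": 0.035, "z": 0.011, "spin": 1.3}, {"x": 0.008, "y": 0.035, "z": 0.011, "spin": 1.3}, {"x": 0.009, "y": 0.035, "z": 0.01, "spin": 1.3}]
[{"x": 0.009, "y": 0.035, "z": 0.011, "spin": 1.3}, {"x": 0.011, "y": 0.034, "z": 0.01, "spin": 1.3}, {"x": 0.011, "y": 0.034, "z": 0.011, "spin": 1.3}]
end [0.4002 0.2794 0.3596] zt [ 0.113 -0.07  -0.991] yt [ 0.432  0.902 -0.014]
[ 31.9   3.9  83.9  -6.8  88.8 -32.7] [[0.902, 0.428, -0.05], [-0.428, 0.904, 0.018], [0.053, 0.005, 0.999]] head [0.457 0.255 0.323]
```

Request:
servo_tool --commands '[{"x": 0.005,"y": 0.04,"z": -0.005,"spin": 1.3},{"x": 0.006,"y": 0.04,"z": -0.005,"spin": 1.3},{"x": 0.007,"y": 0.04,"z": -0.004,"spin": 1.3},{"x": 0.008,"y": 0.04,"z": -0.005,"spin": 1.3},{"x": 0.008,"y": 0.04,"z": -0.005,"spin": 1.3},{"x": 0.01,"y": 0.039,"z": -0.005,"spin": 1.3},{"x": 0.01,"y": 0.04,"z": -0.005,"spin": 1.3},{"x": 0.003,"y": 0.037,"z": -0.004,"spin": 1.3},{"x": 0.003,"y": 0.037,"z": -0.003,"spin": 1.3},{"x": 0.005,"y": 0.037,"z": -0.004,"spin": 1.3}]'

```text
t: 23.95
eef_pos: [0.3566, -0.1817, 0.4555]
eef_rot: [-177.0, 7.0, 171.4]
wrist_force: [1.3, -0.8, -3.8]
grip_width: 0.261
grip_force: 115.5
```

Request:
servo_tool --commands '[{"x": 0.005,"y": 0.037,"z": -0.004,"spin": 1.3},{"x": 0.006,"y": 0.037,"z": -0.004,"spin": 1.3},{"x": 0.007,"y": 0.036,"z": -0.004,"spin": 1.3},{"x": 0.008,"y": 0.037,"z": -0.004,"spin": 1.3},{"x": 0.009,"y": 0.036,"z": -0.004,"spin": 1.3},{"x": 0.006,"y": 0.036,"z": 0.011,"spin": 1.3},{"x": 0.006,"y": 0.035,"z": 0.01,"spin": 1.3},{"x": 0.008,"y": 0.035,"z": 0.011,"spin": 1.3},{"x": 0.008,"y": 0.035,"z": 0.011,"spin": 1.3},{"x": 0.009,"y": 0.035,"z": 0.01,"spin": 1.3}]'

```text
t: 24.95
eef_pos: [0.3808, 0.1796, 0.3981]
eef_rot: [-178.6, 7.4, 158.4]
wrist_force: [1.5, 0.3, -2.8]
grip_width: 0.266
grip_force: 115.6
```

Request:
servo_tool --commands '[{"x": 0.009,"y": 0.035,"z": 0.011,"spin": 1.3},{"x": 0.011,"y": 0.034,"z": 0.01,"spin": 1.3},{"x": 0.011,"y": 0.034,"z": 0.011,"spin": 1.3},{"x": 0,"y": 0,"z": 0,"spin": 0}]'

```text
t: 25.35
eef_pos: [0.3964, 0.2859, 0.3576]
eef_rot: [-179.0, 7.2, 154.8]
wrist_force: [-0.7, -1.6, -3.8]
grip_width: 0.261
grip_force: 115.5
```

```bash
python3 - <<'E'
from tr import *
from h import *
import plan as pl
now();o,M=pl.mallet()
c=eyes.capture("scene");c2=eyes.capture("wrist");W=cloud(c);C=c["color"].astype(int)
X=np.array([pl.cy*.8192,pl.sy*.8192,.5736]);B=np.c_[X,np.cross(pl.AX,X),pl.AX];P=(W-pl.TOP)@B
top=P[np.isfinite(P[...,0])&(np.hypot(P[...,0],P[...,1])<.014)&(abs(P[...,2])<.06)];print('plunger top rel',np.percentile(top[:,2],[20,50,80]).round(4))
L=(W-o)@M
m=np.isfinite(W[...,0])&(abs(L[...,0])<.045)&(abs(L[...,1])<.045)&(L[...,2]>-.02)&(L[...,2]<.11)&(C[...,0]-C[...,2]>40)
Q=L[m];print('mallet local pct',len(Q),np.percentile(Q,[2,50,98],axis=0).round(4).tolist())
a1=cv2.resize(c["color"][90:230,150:310],(400,350));b=cv2.resize(c2["color"],(400,350))
cv2.imwrite("pics/p6.png",np.hstack([a1,b])[...,::-1])
E
```

```text
25.35 q [ 32.6   4.2  83.8  -6.6  89.  -32.1] p [0.3964 0.2859 0.3576] rpy [-178.99    7.22  154.76] zt [ 0.106 -0.07  -0.992] xt [-0.897  0.423 -0.126] yt [ 0.428  0.903 -0.018] F [-0.7 -1.6 -3.8] w 22.3
model p [0.3964 0.2857 0.3576] mz [-0.043  0.018  0.999] tilt 2.7
mallet o [0.4532 0.2615 0.3202] z [-0.043  0.018  0.999] ang to axis 32.6 tilt 2.7 z needed [-0.572 -0.041  0.819] face rel top along axis 0.1226 lateral [ 0.127   0.2143 -0.0156]
plunger top rel [-0.031  -0.0298 -0.0286]
mallet local pct 894 [[-0.0417, -0.0354, 0.0082], [-0.0016, -0.0303, 0.0585], [0.0298, 0.0177, 0.0896]]
```

View pics/p6.png

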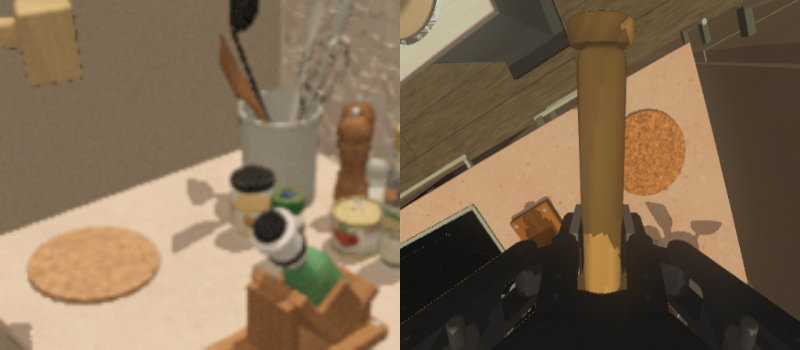

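The plunger head sits on the flange (crop 275,230), reading −30 mm: home. The mallet hangs upright (upper left), trivet at (95,262). Placing it.

```bash
python3 - <<'E'
from plan import *
o,M=mallet();s=robot.state();d=np.array([.5165,.337,.0])-o;p=s['eef_pos']
plan([p+d*[1,1,0]+[0,0,-.1],p+d+[0,0,.035],p+d+[0,0,.014]],step=.04)
E
```

```text
mallet o [0.4536 0.2578 0.3228] z [-0.046  0.021  0.999] ang to axis 32.5 tilt 2.9 z needed [-0.572 -0.041  0.819] face rel top along axis 0.1247 lateral [ 0.1244  0.2114 -0.017 ]
[{"x": -0.002, "y": 0.025, "z": 0.025, "spin": 0.0}, {"x": -0.003, "y": 0.025, "z": 0.025, "spin": 0.0}, {"x": -0.002, "y": 0.025, "z": 0.025, "spin": 0.0}, {"x": -0.003, "y": 0.025, "z": 0.025, "spin": 0.0}, {"x": 0.005, "y": 0.001, "z": 0.037, "spin": 0.0}, {"x": 0.005, "y": 0.001, "z": 0.038, "spin": 0.0}, {"x": 0.005, "y": 0.001, "z": 0.037, "spin": 0.0}, {"x": 0.005, "y": 0.0, "z": 0.037, "spin": 0.0}, {"x": 0.005, "y": 0.001, "z": 0.037, "spin": 0.0}, {"x": 0.002, "y": 0.0, "z": 0.021, "spin": 0.0}]
end [0.4598 0.3612 0.0514] zt [ 0.109 -0.073 -0.991] yt [ 0.431  0.902 -0.019]
```

Request:
servo_tool --commands '[{"x": -0.002,"y": 0.025,"z": 0.025,"spin": 0},{"x": -0.003,"y": 0.025,"z": 0.025,"spin": 0},{"x": -0.002,"y": 0.025,"z": 0.025,"spin": 0},{"x": -0.003,"y": 0.025,"z": 0.025,"spin": 0},{"x": 0.005,"y": 0.001,"z": 0.037,"spin": 0},{"x": 0.005,"y": 0.001,"z": 0.038,"spin": 0},{"x": 0.005,"y": 0.001,"z": 0.037,"spin": 0},{"x": 0.005,"y": 0,"z": 0.037,"spin": 0},{"x": 0.005,"y": 0.001,"z": 0.037,"spin": 0},{"x": 0,"y": 0,"z": 0,"spin": 0}]'

```text
t: 26.45
eef_pos: [0.4579, 0.3581, 0.0699]
eef_rot: [-178.5, 7.3, 154.5]
wrist_force: [-1.7, -0.6, -3.1]
grip_width: 0.265
grip_force: 115.3
```

Request:
servo_tool --commands '[{"x": 0.001,"y": 0,"z": 0.012,"spin": 0},{"x": 0.001,"y": 0,"z": 0.009,"spin": 0},{"x": 0,"y": 0,"z": 0,"spin": 0}]'

```text
t: 26.75
eef_pos: [0.4624, 0.3613, 0.0535]
eef_rot: [-179.1, 7.6, 154.5]
wrist_force: [-0.3, -0.1, -3.6]
grip_width: 0.258
grip_force: 115.5
```

```bash
python3 -c "
from plan import *
info();mallet()"
```

```text
26.75 q [ 35.7  24.5 101.2  -9.1  51.7 -23.3] p [0.4624 0.3613 0.0535] rpy [-179.07    7.64  154.54] zt [ 0.113 -0.072 -0.991] xt [-0.895  0.426 -0.133] yt [ 0.432  0.902 -0.016] F [-0.3 -0.1 -3.6] w 22.1
mallet o [0.5194 0.3367 0.0166] z [-0.05   0.02   0.999] ang to axis 32.2 tilt 3.1 z needed [-0.572 -0.041  0.819] face rel top along axis -0.167 lateral [0.2526 0.229  0.0336]
```

Lower in small steps until contact shows.

Request:
servo_tool --commands '[{"x": 0,"y": 0,"z": 0.003,"spin": 0},{"x": 0,"y": 0,"z": 0.002,"spin": 0},{"x": 0,"y": 0,"z": 0,"spin": 0}]'

```text
t: 27.05
eef_pos: [0.4628, 0.3614, 0.0485]
eef_rot: [-179.1, 7.6, 154.6]
wrist_force: [0.9, -0.1, -3.4]
grip_width: 0.259
grip_force: 115.6
```

Request:
servo_tool --commands '[{"x": 0,"y": 0,"z": 0.003,"spin": 0},{"x": 0,"y": 0,"z": 0,"spin": 0}]'

```text
t: 27.25
eef_pos: [0.4629, 0.3615, 0.0476]
eef_rot: [-179.1, 7.7, 154.6]
wrist_force: [-5.1, -1.9, 8.9]
grip_width: 0.259
grip_force: 117.7
```

```bash
python3 -c "
from plan import *
info();mallet()"
```

```text
27.25 q [ 35.6  24.9 101.5  -9.2  50.9 -23.2] p [0.4629 0.3615 0.0476] rpy [-179.12    7.67  154.57] zt [ 0.114 -0.071 -0.991] xt [-0.895  0.426 -0.133] yt [ 0.431  0.902 -0.015] F [-5.1 -1.9  8.9] w 22.2
mallet o [0.5199 0.3369 0.0107] z [-0.051  0.019  0.999] ang to axis 32.2 tilt 3.1 z needed [-0.572 -0.041  0.819] face rel top along axis -0.1722 lateral [0.2549 0.2281 0.035 ]
```

Request:
servo_tool --commands '[{"x": 0,"y": 0,"z": 0,"spin": 0},{"x": 0,"y": 0,"z": -0.001,"spin": 0},{"x": 0,"y": 0,"z": -0.002,"spin": 0},{"x": 0,"y": 0,"z": 0,"spin": 0}]' --grip_force 20

```text
t: 27.65
eef_pos: [0.4629, 0.3614, 0.0482]
eef_rot: [-179.1, 7.6, 154.6]
wrist_force: [0.7, -0.4, -4.0]
grip_width: 0.263
grip_force: 115.6
```

Request:
servo_tool --commands '[{"x": 0,"y": 0,"z": 0,"spin": 0},{"x": 0,"y": 0,"z": 0,"spin": 0},{"x": 0,"y": 0,"z": 0,"spin": 0},{"x": 0,"y": 0,"z": 0,"spin": 0}]' --claw 0.032

```text
t: 28.05
eef_pos: [0.463, 0.3613, 0.0483]
eef_rot: [-179.1, 7.7, 154.6]
wrist_force: [0.4, 0.7, -0.2]
grip_width: 0.372
grip_force: 0.0
```

```bash
python3 - <<'E'
from plan import *
info()
c=eyes.capture("scene");c2=eyes.capture("side")
a1=cv2.resize(c["color"][120:240,140:280],(400,350));b=cv2.resize(c2["color"][130:230,150:265],(400,350))
cv2.imwrite("pics/p7.png",np.hstack([a1,b])[...,::-1])
E
```

```text
28.05 q [ 35.6  24.9 101.5  -9.2  51.1 -23.3] p [0.463  0.3613 0.0483] rpy [-179.06    7.65  154.59] zt [ 0.113 -0.072 -0.991] xt [-0.895  0.425 -0.133] yt [ 0.431  0.902 -0.016] F [ 0.4  0.7 -0.2] w 31.8
```

View pics/p7.png

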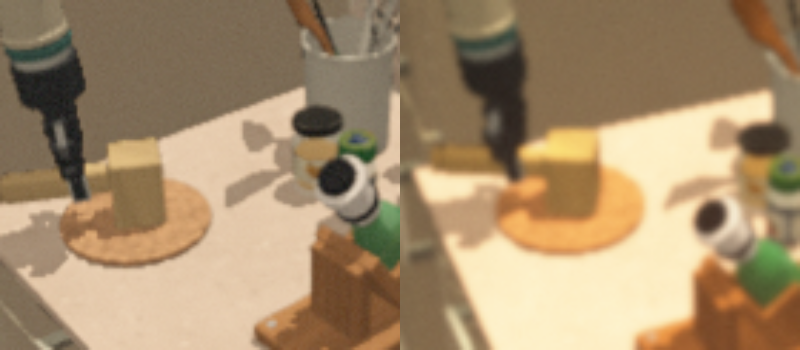

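The mallet stands upright on the trivet (head at ~135,190 in the scene crop), fingers open beside the handle. Opening wider and withdrawing.

Request:
servo_tool --commands '[{"x": 0,"y": 0,"z": 0,"spin": 0},{"x": 0,"y": 0,"z": 0,"spin": 0},{"x": 0,"y": 0,"z": 0,"spin": 0},{"x": 0,"y": 0,"z": -0.01,"spin": 0},{"x": 0,"y": 0,"z": -0.02,"spin": 0},{"x": 0,"y": 0,"z": -0.03,"spin": 0},{"x": 0,"y": 0,"z": -0.04,"spin": 0},{"x": 0,"y": 0,"z": -0.04,"spin": 0},{"x": 0,"y": 0,"z": -0.04,"spin": 0},{"x": 0,"y": 0,"z": 0,"spin": 0}]' --claw 0.06

```text
t: 29.15
eef_pos: [0.4447, 0.3768, 0.234]
eef_rot: [-179.7, 8.0, 154.5]
wrist_force: [0.4, -0.4, 0.5]
grip_width: 0.705
grip_force: 0.0
```

```bash
python3 - <<'E'
from plan import *
from meas import rect
info()
c=eyes.capture("scene");W=cloud(c);w=cloud(eyes.capture("wrist"))
for V in(W,w):
    h=V[np.isfinite(V[...,0])&(abs(V[...,2]-.095)<.01)&(np.hypot(V[...,0]-.5165,V[...,1]-.337)<.06)];print(len(h),np.median(h,0).round(4) if len(h) else '',rect(h) if len(h) else '')
    if len(h)>20:
        A=np.c_[h[:,:2]-h[:,:2].mean(0),np.ones(len(h))];print('slope',np.linalg.lstsq(A,h[:,2],rcond=None)[0].round(3))
X=np.array([cy*.8192,sy*.8192,.5736]);B=np.c_[X,np.cross(AX,X),AX];P=(W-TOP)@B
top=P[np.isfinite(P[...,0])&(np.hypot(P[...,0],P[...,1])<.014)&(abs(P[...,2])<.06)];print('plunger',np.percentile(top[:,2],[20,50,80]).round(4))
E
```

```text
29.15 q [ 38.   15.   87.5  -7.5  74.3 -24.7] p [0.4447 0.3768 0.234 ] rpy [-179.74    7.98  154.54] zt [ 0.123 -0.064 -0.99 ] xt [-0.894  0.426 -0.139] yt [ 0.43   0.903 -0.004] F [ 0.4 -0.4  0.5] w 60.2
228 [0.5162 0.3225 0.0969] ((504.2484436035156, 338.2414855957031), (62.624141693115234, 94.1590576171875), 64.03302764892578)
slope [0.084 0.071 0.095]
2509 [0.5158 0.3364 0.0942] ((519.29833984375, 334.6598205566406), (60.16197204589844, 59.3184700012207), 64.53883361816406)
slope [ 0.035 -0.019  0.094]
plunger [-0.031  -0.0294 -0.0282]
```

```bash
python3 -c "
from h import *
print(job.finish_job())"
```

```text
the job is handed in; nothing more can be done
None
```

The plunger is home and the mallet stands upright near the middle of the trivet. The cameras showed the plunger at about 30 mm and the head within 5 mm of the trivet's centre. I handed the job in at about 29 s of the 48 s, with no verdict given yet. I did not measure the jar, mug and spice jar at the end, though nothing was seen or felt to touch them.

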